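# Clip a stone tile on the sloping sample stand

### The arm

A 6-joint arm with a two-finger parallel gripper is mounted at the origin on the work surface; the furniture and walls round the work are solid. World frame = base frame: x ahead of the robot, y to its left, z up, the work surface at z = 0. Lengths are in m, angles in rad, forces in N, time in s.
With the tool pointing down it reaches from about 0.25 to 0.775 m from the base axis. Payload 4 kg.
Tool frame: the origin (TCP) lies on the centre line of the jaws, within the pads' length; the fingertips stand 8 mm ahead of it and the grasp point (between the pads) lies 11 mm behind it; y points along the fingers, x is the direction in which the jaws open and shut, and the axes are right-handed (so a half turn about y gives the same grasp; the last joint's range is limited). The gripper opens to 94 mm and grips with 3 to 60 N. Pads are 16 mm wide; open, the fingers measure 119 mm over their backs; the gripper's body (75 mm by 177 mm) begins 78 mm behind the grasp point.
Start: joints at [1.094, 0.087, 1.371, -0, 1.684, -0.103], TCP at [0.201, 0.512, 0.188] pointing down, gripper open.
Joint ranges: [-3.1, 3.1], [-0.76, 2.03], [0.27, 2.55], [-1.08, 4.22], [0.17, 2.65], [-2.57, 2.57]. Speed limits (rad/s): [2.79, 2.79, 3.14, 3.14, 3.14, 3.14].

### API

Orientations are given as [roll, pitch, yaw] about the fixed x, y, z axes, in that order (R = Rz(yaw) Ry(pitch) Rx(roll)).
In Python, from bench import robot gives the robot as it stands.
- The arm moves only by the tool step_arm, never from a script. Its argument "commands" is a list of rows, each an object with "xyz": the shift along the world's x, y, z in m, a list of three; "twist": the turn, a rotation vector about the world's x, y, z in degrees, a list of three. In form: [{"xyz": [tx, ty, tz], "twist": [ax, ay, az]}, ...]. A call has 1 to 12 rows; each row is the pose to reach, as a shift and turn from the pose commanded when the call began; what a row does not reach only later rows make up. A row lasts 1/12 s, in which the tool goes at most 41.7 mm and 7.16 degrees, less where a joint would pass 70% of its speed; a pose out of reach is approached as far as the arm can. A call with a gripper value outside its range is refused whole. "fingers" is the closure in counts, from 0 (fully open) to 255 (shut), set as the call begins (left out, the last holds). The fingers move at their own pace and stop on an object; the grip force is fixed at half the most. Time passes only in rows, so rows that repeat a pose let the fingers close. It gives the time, the measured TCP pose, the force and the opening at its end, in the units of the state.
- robot.get_obs(): the state, without advancing time (a new reading comes with each control period).
- robot.snapshot(name): name is "side" or "top" or "wrist"; returns (picture, depth): 480x640x3 uint8, red, green, blue; 480x640 float32, m along the optical axis (not along the pixel's ray), 0 where there is no reading.
- robot.camera_info(name): a dict with "fx", "fy", "cx", "cy" (pixels), "R" (3x3) and "t" (3): a world point X has camera coordinates R X + t. Camera axes: x right, y down, z forward; pixel columns grow to the right and rows downward; lengths in m; the calibration is good to about 2 mm. A picture is of the moment at which its call begins: read the wrist's pose just before it. camera_info takes no time and is no camera call; for the wrist camera it gives the pose at the moment of the call.
- robot.close_job(): hands the job in, once; it reports no verdict.
The state is a dict: "time": time; "joint_positions": joint angles; "qvel": joint speeds; "joint_torque": joint torques, N m; "tool_pos": TCP position; "ee_rot": TCP orientation; "wrist_force": force on the tool from outside, world axes, zero at the start; "wrist_torque": the same for the moment, N m; "width": finger opening in m.
Only numpy, scipy, OpenCV 4.12 (cv2) and the standard library are available. Lean on these libraries where they do the work, as an engineer would, in place of code of your own. Each camera call takes 0.05 s, during which the arm holds its last target.

### The job

Clip the thin stone tile strip on the sloping sample stand: draw the sprung curved arm back until it stays open by itself, set the tile down flat on the bed, without dropping it, with a long side against the two lugs of the lower edge and one end against the end stop, let go of it, then push the arm back over so that it snaps shut and presses the tile home into the corner. Leave the other stones and the wedge where they are.

Things in the scene. Friction and masses are not known exactly. Their poses are not given: they have to be found in the camera images.
- tile: Loose thin flat strip of pale stone, the thinnest stone here, 42 x 105 x 10 mm (its x, y, z), about 0.1 kg; origin at the centre of its underside. It starts flat on the bench with a timber wedge close beside one half of one long side: on that side there is room for a finger only along the other half.
- bed: Fixed aluminium plate of the sample stand, tipped 25 degrees toward the robot. Axes: x up the slope, y to the left across it, z out of the face. The origin, on its face 110 mm above the bench, is where the centre of the tile's underside lies when home, the tile's axes then parallel to the bed's (or turned half round about z). Plate from x -60 to 75 mm and y -75 to 170 mm.
- lower_edge (a point): Middle of the bed's fixed lower edge (bed x -21, y 0, z 0 mm). The edge is two steel lugs, 10 mm wide (from bed x -31 to -21 mm) and 8 mm high, at bed y 40 to 64 mm and y -64 to -40 mm. Between them, for 80 mm, the face is flat and free for a finger.
- end_stop (a point): Foot of the bed's fixed end stop where the tile's right end bears (bed x -3, y -52.5, z 0 mm): a steel bar 10 mm wide and 8 mm high along bed x from -21 to 15 mm.
- clip_arm (a joint): Angle of the curved sprung arm about its pivot, rad, growing as it is drawn back (up and left). 0 = shut on the empty bed, 0.12 = shut on a tile at home, 0.85 = fully back, clear of the tile's place. Over-centre spring: below 0.50 it pulls shut, above 0.50 it pulls open and rests at 0.85 until pushed back below 0.50. It takes up to 8 N at the knob, somewhat more if moved fast.
- clip_pivot (a point): Pivot of the crescent-shaped steel arm, on the bed's face at bed x -30, y 115 mm; the arm turns about bed z, counterclockwise (seen from above) to open. The arm reaches 12.5 mm above the face and bows outward, away from the tile; a pivot boss 24 mm across is 19 mm high and a spring strut, to 27 mm high, lies left of it (bed y 115 to 165 mm).
- clip_knob (a point): Centre of the top of the upright black knob on the arm's free end: a round post 14 mm across and 32 mm tall, square to the bed, its top 46 mm above the face, on a round steel nose 16 mm across and 14 mm high that bears on the tile's upper left corner. It is 80.3 mm from the pivot, in direction -0.905 rad from bed x toward bed y at joint 0, turning with the joint.
- wedge: Loose timber wedge, 55 x 52 x 28 mm, lying close beside the tile at the start, origin at the centre of its underside; a bystander to be left alone.
- green_block: Loose thick stone offcut, 50 x 80 x 20 mm (x, y, z), origin at the centre of its underside; a bystander to be left alone.
- pink_block: Loose thick stone offcut, 50 x 60 x 22 mm (x, y, z), origin at the centre of its underside; a bystander to be left alone.

How it is judged:
By the outcome, as a careful person would: the job done as asked, in the order asked, and still so for the second after the job is handed in, with the robot touching nothing.
It also fails if it takes over 58 s, if anything falls off the work surface, if the arm or the gripper's body presses on something with over 40 N, if the wrist force passes 120 N, or if a joint passes its speed limit or range.

## Working session

There is one attempt and no reset: what is moved stays moved. The work goes in short steps, Python scripts to look and compute and a tool call to move; the robot and the scene stay as the last step left them, time stands still between calls to the robot, and variables do not carry over. Pictures are saved under pics/ and viewed, and the job is handed in when it is done.

Besides the shell and the picture viewer there is one more tool, called after "Request:" as name([rows], argument=value, ...), one row to a line, values as JSON. step_arm: Moves the arm, as the interface text tells. Its arguments: {"type":"object","properties":{"commands":{"type":"array"},"fingers":{"type":"number"}},"required":["commands"]}

```bash
ls; mkdir -p pics; cat > h.py <<'E'
import numpy as np,cv2,json
from scipy.spatial.transform import Rotation as Ro
from bench import robot
def snap(n,f):
    info=robot.camera_info(n); p,d=robot.snapshot(n)
    cv2.imwrite('pics/'+f+'.png',p[:,:,::-1]); np.savez('pics/'+f+'.npz',p=p,d=d,**{k:np.array(v) for k,v in info.items()})
def ld(f): return np.load('pics/'+f+'.npz')
def ray(c,u,v):
    R=c['R'];o=-R.T@c['t'];d=R.T@np.array([(u-c['cx'])/c['fx'],(v-c['cy'])/c['fy'],1.]);return o,d
def onz(c,u,v,z):
    o,d=ray(c,u,v);return o+d*(z-o[2])/d[2]
def tri(c1,p1,c2,p2):
    A=[];b=[]
    o1,d1=ray(c1,*p1);o2,d2=ray(c2,*p2)
    s=np.linalg.lstsq(np.c_[d1,-d2],o2-o1,rcond=None)[0]
    a=o1+s[0]*d1;b=o2+s[1]*d2
    return (a+b)/2,np.linalg.norm(a-b)
def dp(c,u,v):
    z=float(np.median(c['d'][int(v)-1:int(v)+2,int(u)-1:int(u)+2])); o,d=ray(c,u,v); return o+d*z
E
python3 - <<'E'
from h import *
for n in('side','top','wrist'): snap(n,n+'0')
o=robot.get_obs();print(o)
for n in('side','top','wrist'):
    i=robot.camera_info(n);print(n,i['fx'],-np.array(i['R']).T@i['t'],np.array(i['R'])[2])
E
```

```text
pics
{'time': 0.15, 'joint_positions': array([ 1.09388672e+00,  8.78281444e-02,  1.37187543e+00,  9.32403934e-07,
        1.68359094e+00, -1.03102527e-01]), 'qvel': array([ 2.08306480e-04, -9.84811623e-05, -4.99004390e-03, -6.79231124e-04,
       -1.64208143e-03, -8.52536055e-05]), 'joint_torque': array([ 1.38143630e-03, -3.40643692e+01, -3.02794540e+01,  7.18631689e-02,
        3.05560534e-02, -1.38894125e-04]), 'tool_pos': array([0.20064267, 0.51162643, 0.18676568]), 'ee_rot': array([-1.57062025,  0.00169272,  1.1969895 ]), 'wrist_force': array([ 0.48651424, -0.14042968,  0.03514533]), 'wrist_torque': array([-0.02189189, -0.0247651 ,  0.00952428]), 'width': 0.09415603726932704}
side 601.9522397258232 [ 0.38595783 -1.15298564  0.71642248] [ 0.05693654  0.88241379 -0.46701621]
top 606.0239437222823 [ 0.23095051 -0.02656076  1.65608818] [ 0.13626808  0.01220239 -0.99059685]
wrist 364.2182311436947 [0.12202193 0.54237924 0.38395011] [ 0.26467418 -0.10556225 -0.95854274]
```

View pics/top0.png

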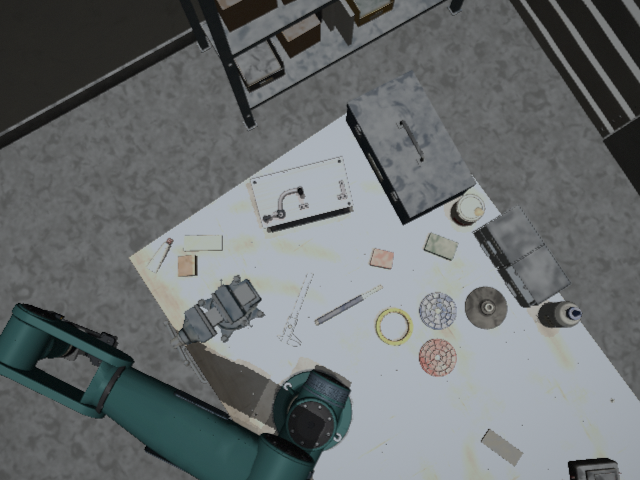

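View pics/side0.png

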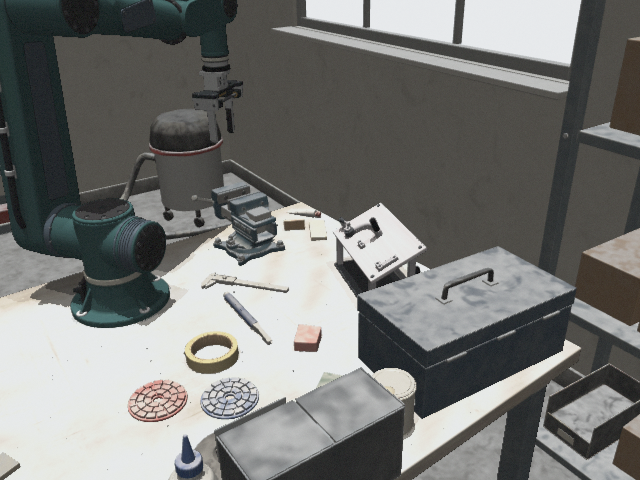

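View pics/wrist0.png

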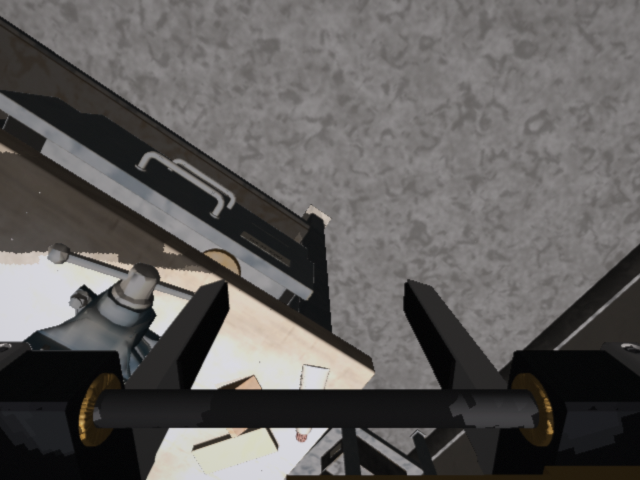

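```bash
python3 - <<'E'
from h import *
t=ld('top0')
for n,(u,v) in dict(tile=(203,243),wedge=(187,265),green=(441,245),pink=(381,258),grey=(502,447),knob=(300,190),strut=(267,218),toolbox=(410,150),vise=(240,300)).items(): print(n,onz(t,u,v,0.0).round(3),dp(t,u,v).round(3))
a=cv2.resize(t['p'][130:290,120:380,::-1],None,fx=3,fy=3,interpolation=cv2.INTER_CUBIC);cv2.imwrite('pics/topz.png',a)
s=ld('side0');a=cv2.resize(s['p'][180:320,270:450,::-1],None,fx=4,fy=4,interpolation=cv2.INTER_CUBIC);cv2.imwrite('pics/sidez.png',a)
E
```

```text
tile [0.45  0.298 0.   ] [0.449 0.297 0.01 ]
wedge [0.389 0.341 0.   ] [0.388 0.337 0.018]
green [ 0.441 -0.357  0.   ] [ 0.438 -0.353  0.02 ]
pink [ 0.406 -0.192  0.   ] [ 0.403 -0.19   0.022]
grey [-0.094 -0.499  0.   ] [-0.092 -0.496  0.012]
knob [0.598 0.03  0.   ] [0.562 0.025 0.161]
strut [0.519 0.122 0.   ] [0.498 0.111 0.12 ]
toolbox [ 0.71  -0.279  0.   ] [ 0.668 -0.257  0.145]
vise [0.293 0.194 0.   ] [0.288 0.177 0.125]
```

View pics/topz.png

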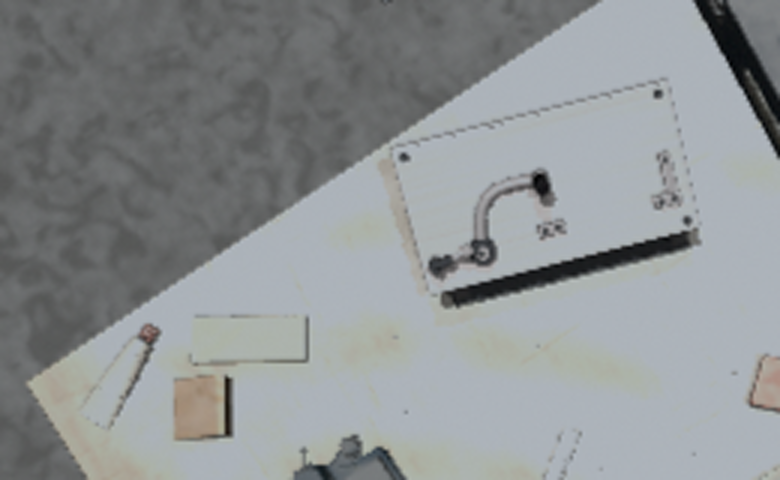

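View pics/sidez.png

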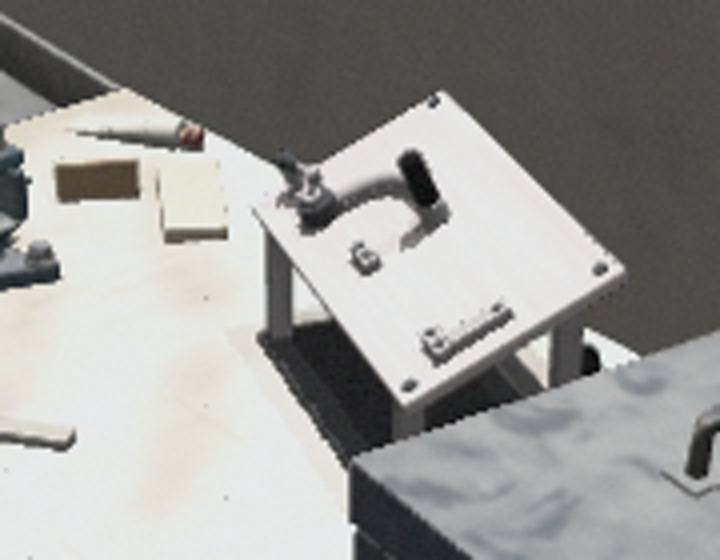

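```bash
python3 - <<'E'
from h import *
for f,box in(('top0',(250,155,355,235)),('side0',(330,200,430,285))):
    t=ld(f);x0,y0,x1,y1=box
    u,v=np.meshgrid(np.arange(x0,x1),np.arange(y0,y1));d=t['d'][v,u]
    o=-t['R'].T@t['t'];P=o+((np.stack([(u-t['cx'])/t['fx'],(v-t['cy'])/t['fy'],np.ones_like(d)],-1)*d[...,None])@t['R']).reshape(-1,3)
    n0=np.array([-np.sin(.436),0,np.cos(.436)])
    rng=np.random.default_rng(0);best=0
    for k in range(500):
        a=P[rng.choice(len(P),3,False)];n=np.cross(a[1]-a[0],a[2]-a[0]);l=np.linalg.norm(n)
        if l<1e-6: continue
        n/=l; n*=np.sign(n[2]); m=abs((P-a[0])@n)<.002
        if n[2]<.97 and m.sum()>best: best=m.sum();M=m
    for _ in range(3):
        c=P[M].mean(0);n=np.linalg.svd(P[M]-c,full_matrices=False)[2][2];n*=np.sign(n[2]);M=abs((P-c)@n)<.002
    print(f,M.sum(),'n',n.round(4),'tilt',np.degrees(np.arccos(n[2])),'yaw upslope',np.degrees(np.arctan2(-n[1],-n[0])),'c',c.round(4))
# tile corners from top
t=ld('top0')
E
```

```text
top0 1860 n [-0.3945 -0.0917  0.9143] tilt 23.89054625929914 yaw upslope 13.079695414587638 c [0.5683 0.0188 0.1143]
side0 2765 n [-0.4097 -0.0994  0.9068] tilt 24.935040818303047 yaw upslope 13.64266769619054 c [0.5724 0.0046 0.1143]
```

Request:
step_arm([
  {"xyz": [0.04,-0.03,0.015],"twist": [0,0,0]},
  {"xyz": [0.08,-0.06,0.03],"twist": [0,0,0]},
  {"xyz": [0.11,-0.09,0.05],"twist": [0,0,0]},
  {"xyz": [0.14,-0.12,0.07],"twist": [0,0,0]},
  {"xyz": [0.16,-0.15,0.09],"twist": [0,0,0]},
  {"xyz": [0.19,-0.18,0.11],"twist": [0,0,0]},
  {"xyz": [0.19,-0.18,0.11],"twist": [0,0,0]},
  {"xyz": [0.19,-0.18,0.11],"twist": [0,0,0]},
])

```text
time: 0.82
tool_pos: [0.3952, 0.3287, 0.3011]
ee_rot: [-1.576, -0.004, 1.19]
wrist_force: [-0.8, 0.2, -0.3]
width: 0.0943
```

```bash
python3 - <<'E'
from h import *
snap('wrist','w1'); o=robot.get_obs();print(o['tool_pos'],o['ee_rot'])
E
```

```text
[0.39305828 0.33051841 0.29937077] [-1.57286494 -0.00271678  1.19191742]
```

View pics/w1.png

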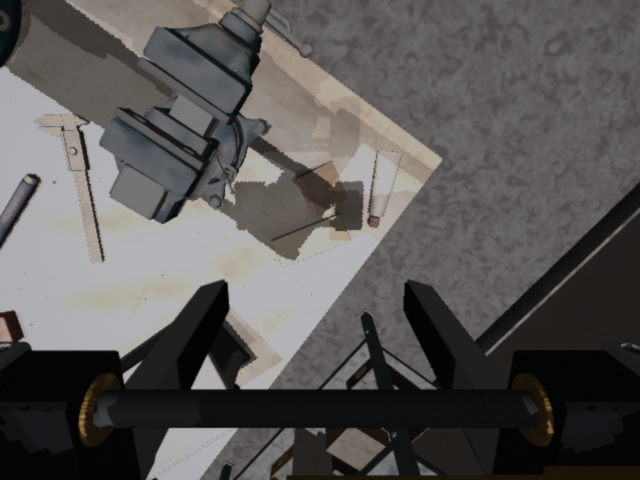

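Request:
step_arm([
  {"xyz": [0.01,-0.03,0.0],"twist": [0,0,-7]},
  {"xyz": [0.02,-0.06,0.0],"twist": [0,0,-14]},
  {"xyz": [0.03,-0.09,0.0],"twist": [0,0,-21]},
  {"xyz": [0.03,-0.12,0.0],"twist": [0,0,-28]},
  {"xyz": [0.03,-0.15,0.0],"twist": [0,0,-35]},
  {"xyz": [0.03,-0.15,0.0],"twist": [0,0,-42]},
  {"xyz": [0.03,-0.15,0.0],"twist": [0,0,-49]},
  {"xyz": [0.03,-0.15,0.0],"twist": [0,0,-56]},
  {"xyz": [0.03,-0.15,0.0],"twist": [0,0,-63]},
  {"xyz": [0.03,-0.15,0.0],"twist": [0,0,-68]},
  {"xyz": [0.03,-0.15,0.0],"twist": [0,0,-68]},
  {"xyz": [0.03,-0.15,0.0],"twist": [0,0,-68]},
])

```text
time: 1.87
tool_pos: [0.42, 0.1829, 0.2967]
ee_rot: [-1.571, 0.002, 0.014]
wrist_force: [0.6, 0.1, -0.3]
width: 0.094
```

```bash
python3 - <<'E'
from h import *
snap('wrist','w2'); o=robot.get_obs();print(o['time'],o['tool_pos'],o['ee_rot'],o['joint_positions'])
E
```

```text
1.9167 [0.42022042 0.18276048 0.29688791] [-1.57091895e+00  1.45014599e-03  1.37648086e-02] [ 2.86187360e-01 -1.12115415e-01  1.35320601e+00  2.87711533e-04
  1.90193171e+00  2.72515807e-01]
```

View pics/w2.png

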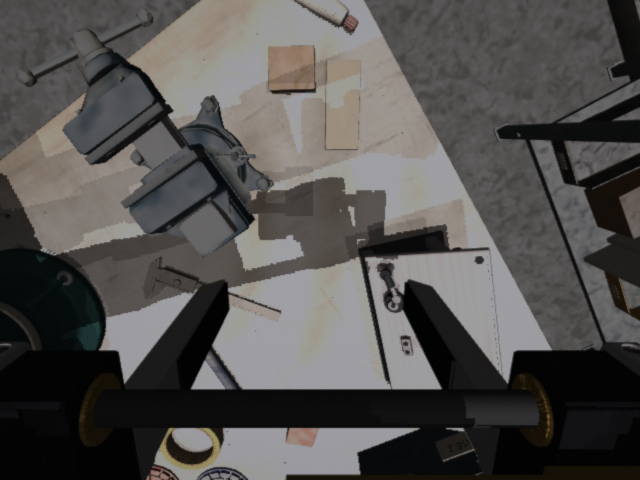

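Request:
step_arm([
  {"xyz": [0.02,-0.03,0.01],"twist": [0,0,7]},
  {"xyz": [0.04,-0.06,0.02],"twist": [0,0,13.5]},
  {"xyz": [0.06,-0.09,0.03],"twist": [0,0,13.5]},
  {"xyz": [0.08,-0.12,0.04],"twist": [0,0,13.5]},
  {"xyz": [0.1,-0.15,0.05],"twist": [0,0,13.5]},
  {"xyz": [0.11,-0.18,0.05],"twist": [0,0,13.5]},
  {"xyz": [0.11,-0.21,0.05],"twist": [0,0,13.5]},
  {"xyz": [0.11,-0.24,0.05],"twist": [0,0,13.5]},
  {"xyz": [0.11,-0.26,0.05],"twist": [0,0,13.5]},
  {"xyz": [0.11,-0.26,0.05],"twist": [0,0,13.5]},
  {"xyz": [0.11,-0.26,0.05],"twist": [0,0,13.5]},
])

```text
time: 2.83
tool_pos: [0.5308, -0.0783, 0.347]
ee_rot: [-1.57, 0.001, 0.246]
wrist_force: [0.6, 0.4, -0.1]
width: 0.0943
```

```bash
python3 - <<'E'
from h import *
snap('wrist','w3'); o=robot.get_obs();print(o['time'],o['tool_pos'],o['ee_rot'],o['joint_positions'])
E
```

```text
2.8833 [ 0.53085887 -0.07740987  0.34736544] [-1.56978061e+00  2.46590964e-04  2.46836081e-01] [-2.51035112e-01  8.28896901e-02  1.06007693e+00  8.51658437e-04
  1.99932761e+00 -4.97517446e-01]
```

View pics/w3.png

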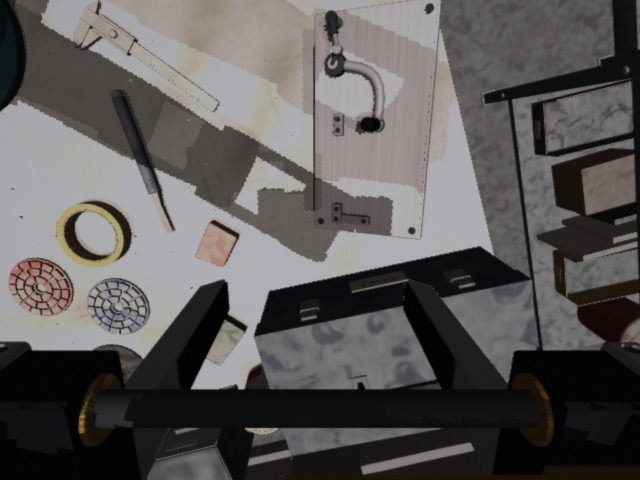

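```bash
python3 - <<'E'
from h import *
a=ld('w3')['p'][0:250,290:460,::-1];cv2.imwrite('pics/w3z.png',cv2.resize(a,None,fx=3,fy=2.4 if 0 else 3,interpolation=cv2.INTER_CUBIC)[:750][0:600])
cv2.imwrite('pics/w3z2.png',cv2.resize(a[150:],None,fx=4,fy=4,interpolation=cv2.INTER_CUBIC))
a=ld('w2')['p'][30:170,250:380,::-1];cv2.imwrite('pics/w2z.png',cv2.resize(a,None,fx=4,fy=4,interpolation=cv2.INTER_CUBIC))
E
```

```text
(no output)
```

View pics/w3z.png

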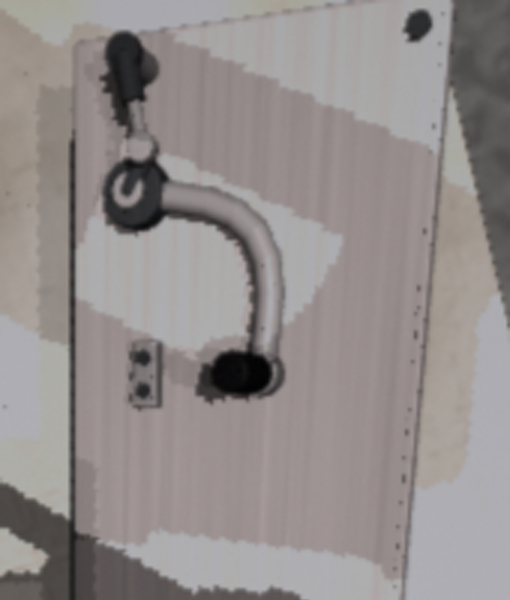

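View pics/w3z2.png

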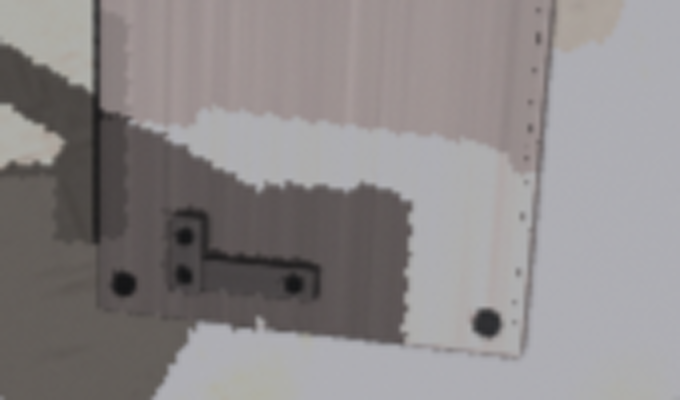

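View pics/w2z.png

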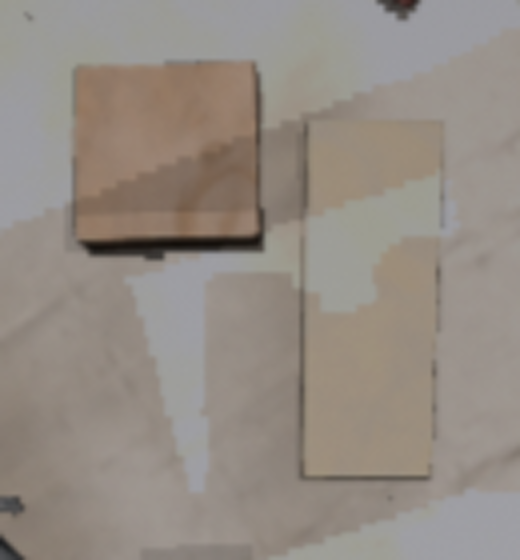

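```bash
cat >> h.py <<'E'
def planefit(f,box,tol=.002):
    t=ld(f);x0,y0,x1,y1=box
    u,v=np.meshgrid(np.arange(x0,x1),np.arange(y0,y1));d=t['d'][v,u];k=d>0;u,v,d=u[k],v[k],d[k]
    o=-t['R'].T@t['t'];P=o+(np.stack([(u-t['cx'])/t['fx'],(v-t['cy'])/t['fy'],np.ones_like(d)],-1)*d[:,None])@t['R']
    M=np.ones(len(P),bool)
    for q in (.01,.005,.003,tol,tol,tol):
        c=np.median(P[M],0) if q==.01 else P[M].mean(0);n=np.linalg.svd(P[M]-P[M].mean(0),full_matrices=False)[2][2];n*=np.sign(n[2]);M=abs((P-c)@n)<q
    return c,n,M.sum(),len(P),P
def onpl(c,u,v,p,n):
    o,d=ray(c,u,v);return o+d*(((p-o)@n)/(d@n))
E
python3 - <<'E'
from h import *
for f,box in(('w3',(335,140,415,225)),('side0',(360,235,420,265)),('top0',(310,170,345,200))):
    p,n,k,N,_=planefit(f,box); print(f,k,N,p.round(4),n.round(4),'tilt',np.degrees(np.arccos(n[2])).round(2),'yaw',np.degrees(np.arctan2(-n[1],-n[0])).round(2))
    if f=='w3': p3,n3=p,n
t=ld('w3')
C=dict(TL=(315,15),TR=(441,0),BL=(314.5,227),BR=(420.5,238.7))
W={k:onpl(t,*c,p3,n3) for k,c in C.items()}
for k,w in W.items(): print(k,w.round(4))
for a,b in(('TL','TR'),('BL','BR'),('TL','BL'),('TR','BR')):
    v=W[b]-W[a];print(a,b,np.linalg.norm(v).round(4),np.degrees(np.arctan2(v[1],v[0])).round(2))
# tile
t=ld('w2')
z=lambda x,y:(250+x/4,30+y/4)
for nm,q in dict(tl=z(306,121),tr=z(443,121),br=z(430,478),bl=z(302,477)).items(): print(nm,onz(t,*q,.010).round(4))
for nm,q in dict(w_tl=z(76,66),w_tr=z(256,62),w_br=z(260,234),w_bl=z(78,240)).items(): print(nm,onz(t,*q,.028).round(4), dp(t,q[0]+ (2 if nm[-1]=='l' else -2),q[1]+(2 if nm[2]=='t' else -2)).round(4))
p,n,k,N,_=planefit('w2',(330,65,355,145));print(p,n,k,N)
E
```

```text
w3 6323 6785 [ 0.5891 -0.031   0.1183] [-0.4102 -0.1023  0.9062] tilt 25.01 yaw 14.01
side0 1254 1797 [ 0.586  -0.0333  0.1162] [-0.4113 -0.101   0.9059] tilt 25.06 yaw 13.8
top0 425 1044 [ 0.586  -0.042   0.1159] [-0.4079 -0.0927  0.9083] tilt 24.73 yaw 12.8
TL [0.4778 0.1247 0.0855]
TR [0.5963 0.1514 0.1421]
BL [ 0.5359 -0.1107  0.0852]
BR [ 0.6541 -0.0805  0.1421]
TL TR 0.134 12.68
BL BR 0.1346 14.34
TL BL 0.2425 -76.13
TR BR 0.2389 -75.99
tl [0.429 0.351 0.01 ]
tr [0.4703 0.3515 0.01  ]
br [0.4712 0.247  0.01  ]
bl [0.43   0.2468 0.01  ]
w_tl [0.3621 0.3613 0.028 ] [0.3614 0.3642 0.0033]
w_tr [0.4138 0.363  0.028 ] [0.4112 0.3657 0.0044]
w_br [0.4156 0.3172 0.028 ] [0.4132 0.3193 0.0282]
w_bl [0.3616 0.3148 0.028 ] [0.364  0.3171 0.0276]
[0.4494542  0.30069337 0.01005364] [-1.07926348e-03  6.25814562e-04  9.99999222e-01] 1931 1989
```

```bash
cat >> h.py <<'E'
def proj(c,X):
    q=c['R']@X+c['t'];return np.array([c['fx']*q[0]/q[2]+c['cx'],c['fy']*q[1]/q[2]+c['cy']])
def bedR(yaw,tilt=25.):
    return Ro.from_euler('z',yaw,degrees=True).as_matrix()@Ro.from_euler('y',-tilt,degrees=True).as_matrix()
E
python3 - <<'E'
from h import *
t=ld('w3');p,n,_,_,_=planefit('w3',(335,140,415,225))
C=dict(TL=(315,15),TR=(441,0),BL=(314.5,227),BR=(420.5,238.7))
B=dict(TL=(-60,170),TR=(75,170),BL=(-60,-75),BR=(75,-75))
R=bedR(13.9); print(R[:,2],n)
os=[]
for k in C:
    w=onpl(t,*C[k],p,n); o=w-R@np.r_[np.array(B[k])/1e3,0]; os.append(o); print(k,o.round(4))
z1=lambda x,y:(290+x/3,y/3); z2=lambda x,y:(290+x/4,150+y/4)
h=.008
F={'lugR_tl':(z2(176,213),(-31,-40)),'lugR_tr':(z2(206,213),(-21,-40)),'lugR_bl':(z2(169,290),(-31,-64)),'lugL_tl':(z1(129,341),(-31,64)),'lugL_tr':(z1(161,341),(-21,64)),'lugL_br':(z1(160,405),(-21,40)),'lugL_bl':(z1(128,407),(-31,40)),'stop_tr':(z2(319,266),(15,-52.5)),'stop_br':(z2(315,298),(15,-62.5))}
for k,(q,b) in F.items():
    w=onpl(t,*q,p+n*h,n);o=w-R@np.r_[np.array(b)/1e3,h];os.append(o);print(k,o.round(4))
print('mean',np.mean(os,0),np.median(os,0))
O=np.median(os,0)
pk=lambda a,z:O+R@np.array([-.030+.0803*np.cos(-.905+a),.115+.0803*np.sin(-.905+a),z])
for f in('w3','top0','side0'):
    c=ld(f);print(f,'knobtop',proj(c,pk(0,.046)).round(1),'knob foot',proj(c,pk(0,.014)).round(1),'pivot',proj(c,O+R@np.array([-.03,.115,.019])).round(1),'corners',[proj(c,O+R@np.r_[np.array(b)/1e3,0]).round(1).tolist() for b in B.values()])
print(O,pk(0,.046),pk(.85,.046))
E
```

```text
[-0.41024251 -0.10152476  0.90630779] [-0.41016899 -0.10234451  0.90624886]
TL [ 0.5714 -0.0272  0.1108]
TR [ 0.5711 -0.03    0.1104]
BL [ 0.5707 -0.0248  0.1106]
BR [ 0.5701 -0.024   0.1104]
lugR_tl [ 0.5716 -0.0246  0.111 ]
lugR_tr [ 0.5712 -0.0239  0.1109]
lugR_bl [ 0.57   -0.0253  0.1102]
lugL_tl [ 0.569  -0.026   0.1098]
lugL_tr [ 0.5717 -0.0256  0.1111]
lugL_br [ 0.5716 -0.0247  0.1111]
lugL_bl [ 0.569  -0.0262  0.1098]
stop_tr [ 0.5712 -0.0243  0.1109]
stop_br [ 0.5705 -0.0242  0.1106]
mean [ 0.5706897  -0.02544812  0.11058613] [ 0.57111008 -0.02480067  0.11056801]
w3 knobtop [367.4 122.9] knob foot [376.3 123.7] pivot [333.   62.1] corners [[315.3, 12.6], [442.9, -6.1], [314.8, 227.1], [421.1, 239.6]]
top0 knobtop [299.8 192. ] knob foot [299.  189.4] pivot [279.9 214. ] corners [[262.0, 228.1], [248.8, 178.9], [352.4, 205.5], [341.5, 155.8]]
side0 knobtop [370.7 218.1] knob foot [376.2 229.2] pivot [346.4 227.3] corners [[331.0, 230.3], [379.4, 201.1], [369.0, 280.4], [425.3, 246.0]]
[ 0.57111008 -0.02480067  0.11056801] [0.55702667 0.02512825 0.16054155] [0.56981864 0.08880149 0.17346455]
```

```bash
cat >> h.py <<'E'
O=np.array([.571,-.025,.1106]);RB=bedR(13.9)
def tgt(b,phi=0.):  # bed coords mm, phi deg about bed normal
    Rt=RB@Ro.from_euler('z',phi,degrees=True).as_matrix()@np.array([[1,0,0],[0,0,1],[0,-1,0]],float).T
    Rt=RB@Ro.from_euler('z',phi,degrees=True).as_matrix()@np.c_[[1,0,0],[0,0,-1],[0,1,0]]
    return O+RB@(np.array(b)/1e3),Rt
def delta(P,Rt):
    o=robot.get_obs();R0=Ro.from_euler('xyz',o['ee_rot']).as_matrix()
    rv=Ro.from_matrix(Rt@R0.T).as_rotvec(degrees=True)
    return (P-o['tool_pos']).round(4),rv.round(2)
def knob(a): return [-30+80.3*np.cos(-.905+a),115+80.3*np.sin(-.905+a)]
def bed(P): return ((P-O)@RB*1e3).round(1)
E
python3 - <<'E'
from h import *
o=robot.get_obs();print(o['tool_pos'],o['ee_rot'],bed(o['tool_pos']))
print('above',delta(*tgt([*knob(0),90],45)),'arc from start:')
P0,_=tgt([*knob(0),28],45)
print('down',(RB@[0,0,-.062]).round(4))
for a in np.arange(0,.86,.1).tolist()+[.85]: print(round(a,2),np.round(knob(a),1),((tgt([*knob(a),28])[0]-P0)*1e3).round(1))
E
```

```text
[ 0.53085887 -0.07740987  0.34736544] [-1.56978061e+00  2.46590964e-04  2.46836081e-01] [ 53.3 -41.2 236.4]
above (array([ 0.008 ,  0.0979, -0.1469]), array([ -3.82, -25.41,  44.02])) arc from start:
down [ 0.0254  0.0063 -0.0562]
0.0 [19.6 51.9] [0. 0. 0.]
0.1 [25.7 57.1] [4.1 6.4 2.6]
0.2 [31.2 63. ] [ 7.5 13.3  4.9]
0.3 [36.  69.3] [10.3 20.5  7. ]
0.4 [40.3 76.2] [12.4 28.1  8.7]
0.5 [43.8 83.4] [13.7 35.9 10.2]
0.6 [46.6 90.9] [14.4 43.8 11.4]
0.7 [48.6 98.7] [14.3 51.8 12.3]
0.8 [ 49.9 106.6] [13.5 59.7 12.8]
0.85 [ 50.2 110.6] [12.8 63.7 12.9]
```

Request:
step_arm([
  {"xyz": [0.001,0.012,-0.018],"twist": [-0.5,-3.2,5.5]},
  {"xyz": [0.002,0.024,-0.037],"twist": [-1,-6.4,11]},
  {"xyz": [0.003,0.036,-0.055],"twist": [-1.4,-9.6,16.5]},
  {"xyz": [0.004,0.049,-0.073],"twist": [-1.9,-12.7,22]},
  {"xyz": [0.005,0.061,-0.092],"twist": [-2.4,-15.9,27.5]},
  {"xyz": [0.006,0.073,-0.11],"twist": [-2.9,-19,33]},
  {"xyz": [0.007,0.086,-0.128],"twist": [-3.3,-22.2,38.5]},
  {"xyz": [0.008,0.098,-0.147],"twist": [-3.8,-25.4,44]},
  {"xyz": [0.008,0.098,-0.147],"twist": [-3.8,-25.4,44]},
  {"xyz": [0.008,0.098,-0.147],"twist": [-3.8,-25.4,44]},
])

```text
time: 3.72
tool_pos: [0.537, 0.0215, 0.1989]
ee_rot: [-1.885, -0.303, 1.074]
wrist_force: [1.0, -0.0, 1.4]
width: 0.094
```

```bash
python3 - <<'E'
from h import *
snap('wrist','w4');snap('side','s4')
s=ld('s4');a=cv2.resize(s['p'][120:320,250:450,::-1],None,fx=3,fy=3,interpolation=cv2.INTER_CUBIC);cv2.imwrite('pics/s4z.png',a)
o=robot.get_obs();print(o['time'],bed(o['tool_pos']));print(delta(*tgt([*knob(0),28],45)))
E
```

```text
3.8167 [22.5 51.3 92.6]
(array([ 0.0238,  0.0065, -0.0597]), array([-0.  ,  0.27,  0.11]))
```

View pics/w4.png

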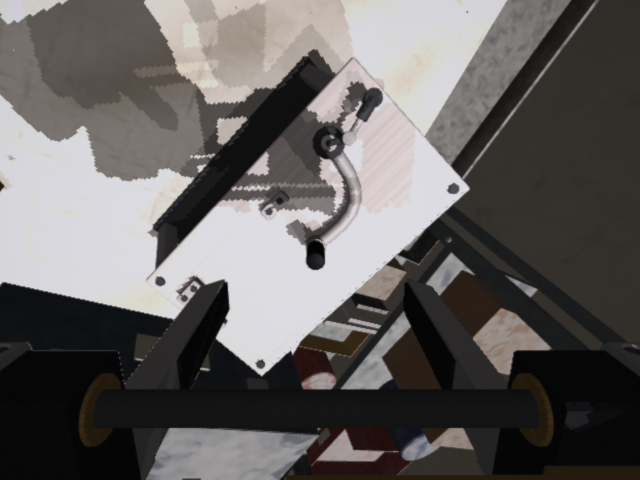

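View pics/s4z.png

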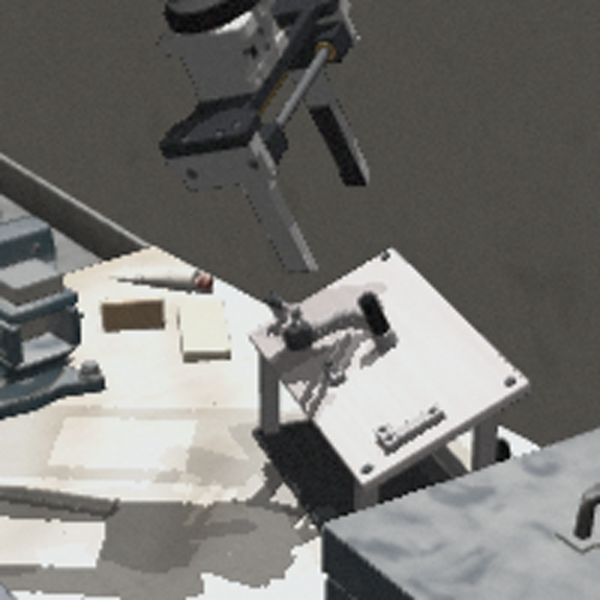

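```bash
python3 - <<'E'
from h import *
c=ld('w4')
for b in[(-60,170,0),(75,170,0),(-60,-75,0),(75,-75,0),(-30,115,19),(*knob(0),46),(*knob(0),14),(-26,52,8)]: print(b,proj(c,O+RB@np.array(b)/1e3).round(1))
cv2.imwrite('pics/w4z.png',cv2.resize(c['p'][40:390,140:480,::-1],None,fx=1.7,fy=1.7,interpolation=cv2.INTER_CUBIC))
p,n,k,N,_=planefit('w4',(255,290,300,350));print(p,n,k,N,(p-O)@RB[:,2])
E
```

```text
(-60, 170, 0) [354.8  56.1]
(75, 170, 0) [472.7 189.4]
(-60, -75, 0) [145.2 281.8]
(75, -75, 0) [262.5 377.6]
(-30, 115, 19) [330.4 143.9]
(np.float64(19.600152068652143), np.float64(51.850060057300276), 46) [317.1 262.5]
(np.float64(19.600152068652143), np.float64(51.850060057300276), 14) [317.  248.8]
(-26, 52, 8) [275.6 206.9]
[ 0.63891    -0.04436547  0.1096878 ] [0.53304597 0.75409254 0.38367491] 278 2680 -0.026720226320763915
```

View pics/w4z.png

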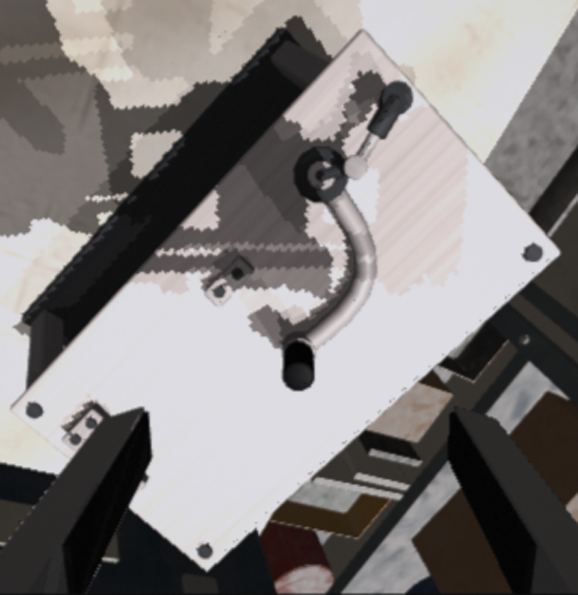

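Request:
step_arm([
  {"xyz": [0.006,0.002,-0.015],"twist": [0,0,0]},
  {"xyz": [0.012,0.004,-0.03],"twist": [0,0,0]},
  {"xyz": [0.018,0.005,-0.045],"twist": [0,0,0]},
  {"xyz": [0.023,0.0065,-0.058],"twist": [0,0,0]},
  {"xyz": [0.023,0.0065,-0.058],"twist": [0,0,0]},
])

```text
time: 4.23
tool_pos: [0.5631, 0.0265, 0.1426]
ee_rot: [-1.888, -0.304, 1.075]
wrist_force: [-0.3, 0.4, -0.5]
width: 0.0941
```

```bash
python3 - <<'E'
from h import *
snap('side','s5')
s=ld('s5');a=cv2.resize(s['p'][120:320,250:450,::-1],None,fx=3,fy=3,interpolation=cv2.INTER_CUBIC);cv2.imwrite('pics/s5z.png',a)
o=robot.get_obs();print(o['time'],bed(o['tool_pos']),o['wrist_force'])
E
```

```text
4.2833 [18.6 51.7 28.2] [0.7397709  0.51657775 0.34610002]
```

View pics/s5z.png

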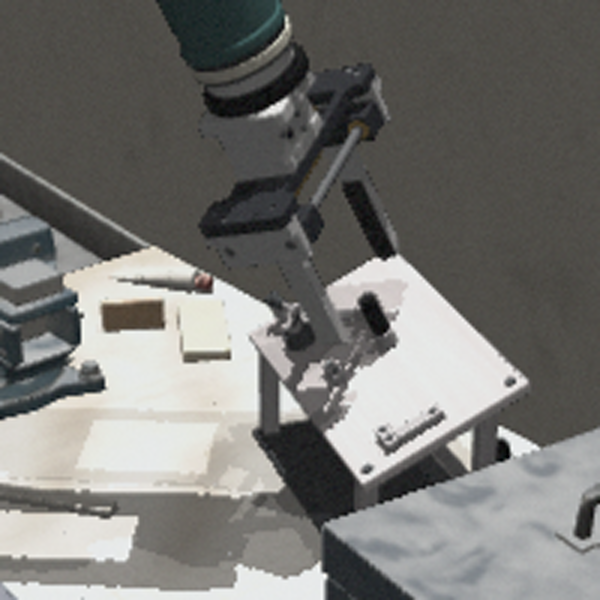

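```bash
python3 - <<'E'
from h import *
c=ld('s5');o=robot.get_obs();R0=Ro.from_euler('xyz',o['ee_rot']).as_matrix()
for s in(-.047,-.0595,.047,.0595): print(s,(proj(c,o['tool_pos']+R0@[s,.008,0])-[250,120])*3, bed(o['tool_pos']+R0@[s,.008,0]))
print('knob',(proj(c,O+RB@np.array([*knob(0),46])/1e3)-[250,120])*3)
E
```

```text
-0.047 [352.0431137  365.00250826] [-14.7  18.6  20.2]
-0.0595 [345.97815211 376.78043756] [-23.5   9.7  20.2]
0.047 [395.40085239 280.80339606] [51.9 84.9 20.2]
0.0595 [400.88361353 270.15607832] [60.8 93.7 20.2]
knob [362.01159406 294.38923625]
```

```bash
python3 - <<'E'
from h import *
snap('wrist','w5')
c=ld('s5');o=robot.get_obs();R0=Ro.from_euler('xyz',o['ee_rot']).as_matrix()
x0,y0,k=325,160,8
a=cv2.resize(c['p'][y0:y0+75,x0:x0+90,::-1],None,fx=k,fy=k,interpolation=cv2.INTER_CUBIC)
for s in(-.047,-.0595,.047,.0595):
  for z in(-.008,.008):
    q=((proj(c,o['tool_pos']+R0@[s,.008,z])-[x0,y0]+.5)*k).astype(int);cv2.circle(a,tuple(int(i) for i in q),3,(0,0,255),-1)
q=((proj(c,O+RB@np.array([*knob(0),46])/1e3)-[x0,y0]+.5)*k).astype(int);cv2.circle(a,tuple(int(i) for i in q),4,(0,255,0),-1)
q=((proj(c,O+RB@np.array([*knob(0),14])/1e3)-[x0,y0]+.5)*k).astype(int);cv2.circle(a,tuple(int(i) for i in q),4,(255,255,0),-1)
cv2.imwrite('pics/s5zz.png',a)
E
```

```text
(no output)
```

View pics/s5zz.png

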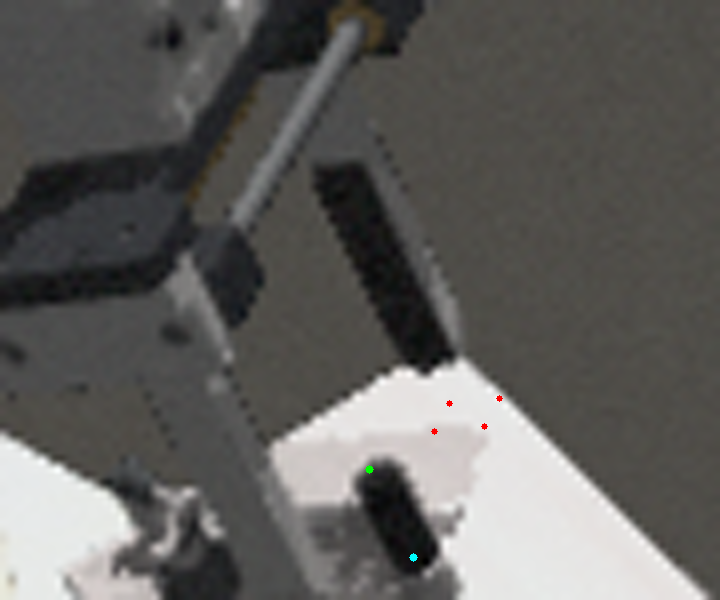

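View pics/w5.png

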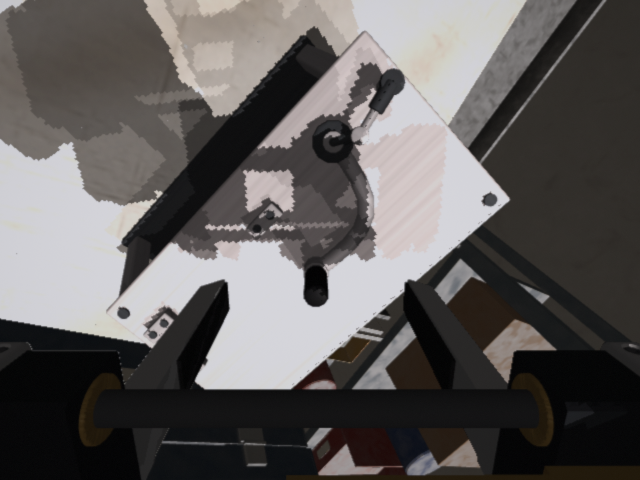

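```bash
python3 - <<'E'
from h import *
c=ld('w5');o=robot.get_obs();R0=Ro.from_euler('xyz',o['ee_rot']).as_matrix()
for s in(-.047,.047):
  for y in (-.011,.008):
    for z in(-.008,.008): print(s,y,z,proj(c,o['tool_pos']+R0@[s,y,z]).round(1))
print('knob top',proj(c,O+RB@np.array([*knob(0),46])/1e3),'depth',dp(c,316,295),bed(dp(c,316,295)))
print('cam in tool',R0.T@(-c['R'].T@c['t']-o['tool_pos']))
print(bed(dp(c,212,300)),bed(dp(c,224,284)),bed(dp(c,420,300)),bed(dp(c,265,225)),bed(dp(c,160,330)),bed(dp(c,400,200)))
s=ld('s5');print('side far tip depth pt',bed(dp(s,325+430/8,160+355/8)),bed(dp(s,325+440/8,160+340/8)))
print('base check',o['tool_pos'])
E
```

```text
-0.047 -0.011 -0.008 [233.5 306. ]
-0.047 -0.011 0.008 [231.6 279.5]
-0.047 0.008 -0.008 [240.3 291.9]
-0.047 0.008 0.008 [238.7 267.3]
0.047 -0.011 -0.008 [401. 306.]
0.047 -0.011 0.008 [402.9 279.5]
0.047 0.008 -0.008 [394.1 291.9]
0.047 0.008 0.008 [395.7 267.3]
knob top [318.14451683 297.61564206] depth [0.55515003 0.02478489 0.15979038] [17.7 52.1 46. ]
cam in tool [-0.00061211 -0.19681453  0.0845543 ]
[-22.9  24.   70.2] [-22.   23.8  49.4] [45.6 92.7 70.9] [-25.2  50.8   8.2] [-26.  -52.7   7.9] [ 24.4 120.   -0.2]
side far tip depth pt [54.  81.3 47.4] [57.8 78.1 51.8]
base check [0.56365897 0.02628748 0.14507076]
```

```bash
python3 - <<'E'
from h import *
c=ld('w5');o=robot.get_obs();R0=Ro.from_euler('xyz',o['ee_rot']).as_matrix()
for v in (283,290,300,320,345):
  for u in (185,195,205,212,218,222,226,230): 
    X=(R0.T@(dp(c,u,v)-o['tool_pos'])*1e3)
    if X[1]<15: print((u,v),X.round(0),end=' ')
  print()
E
```

```text
(212, 283) [-54. -23.  11.] (218, 283) [-51. -23.  11.] (222, 283) [-50. -21.  10.] (226, 283) [-48. -18.   9.] 
(205, 290) [-55. -32.  11.] (212, 290) [-52. -31.  11.] (218, 290) [-49. -30.  10.] (222, 290) [-48. -28.  10.] (226, 290) [-48. -21.   6.] 
(195, 300) [-57. -43.  11.] (205, 300) [-52. -43.  11.] (212, 300) [-49. -41.  10.] (218, 300) [-48. -36.   8.] (222, 300) [-48. -29.   4.] (226, 300) [-48. -22.   1.] 
(185, 320) [-55. -62.  11.] (195, 320) [-51. -61.  11.] (205, 320) [-48. -58.   9.] (212, 320) [-48. -48.   3.] (218, 320) [-48. -40.  -1.] (222, 320) [-48. -32.  -5.] 
(185, 345) [-49. -78.   9.] (195, 345) [-48. -72.   6.] (205, 345) [-48. -60.  -2.]
```

Request:
step_arm([
  {"xyz": [0,0,0],"twist": [0,0,0]},
  {"xyz": [0,0,0],"twist": [0,0,0]},
  {"xyz": [0,0,0],"twist": [0,0,0]},
  {"xyz": [0,0,0],"twist": [0,0,0]},
  {"xyz": [0,0,0],"twist": [0,0,0]},
  {"xyz": [0,0,0],"twist": [0,0,0]},
], fingers=140)

```text
time: 4.83
tool_pos: [0.5618, 0.0265, 0.143]
ee_rot: [-1.89, -0.304, 1.076]
wrist_force: [0.2, 0.2, 0.6]
width: 0.0577
```

```bash
cat >> h.py <<'E'
def tips(f,o):
    c=ld(f);R0=Ro.from_euler('xyz',o['ee_rot']).as_matrix();v,u=np.mgrid[150:345,150:490];d=c['d'][v,u]
    X=-c['R'].T@c['t']+(np.stack([(u-c['cx'])/c['fx'],(v-c['cy'])/c['fy'],np.ones_like(d)],-1)*d[...,None])@c['R']
    T=((X-o['tool_pos'])@R0)*1e3
    w=o['width']*500
    for s in(-1,1):
        m=(d>0)&(abs(T[...,2])<13)&(T[...,0]*s>w-1)&(T[...,0]*s<w+14)&(T[...,1]>-90)&(T[...,1]<25)
        t=T[m];print(f,'side',s,m.sum(),'tip y pct',np.percentile(t[:,1],[50,90,97,99,100]).round(0),'x',np.percentile(abs(t[:,0]),[5,95]).round(1))
E
python3 - <<'E'
from h import *
snap('wrist','w6');o=robot.get_obs();print(o['time'],o['width'],bed(o['tool_pos']));tips('w6',o)
E
```

```text
4.8833 0.053632442484553275 [16.8 52.2 27.8]
w6 side -1 2359 tip y pct [-55. -29. -23. -20. -18.] x [29.2 40. ]
w6 side 1 2423 tip y pct [-55. -29. -23. -20. -17.] x [28.1 39.3]
```

View pics/w6.png

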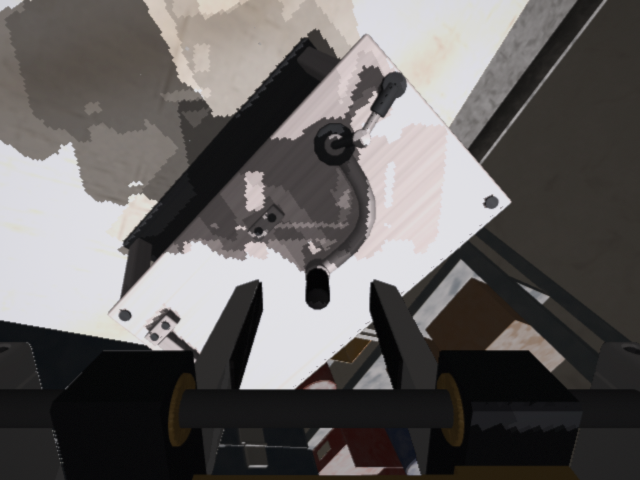

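Request:
step_arm([
  {"xyz": [-0.001,0,0.003],"twist": [0,0,0]},
  {"xyz": [-0.001,0,0.003],"twist": [0,0,0]},
  {"xyz": [-0.001,0,0.003],"twist": [0,0,0]},
  {"xyz": [-0.001,0,0.003],"twist": [0,0,0]},
  {"xyz": [-0.001,0,0.003],"twist": [0,0,0]},
  {"xyz": [-0.001,0,0.003],"twist": [0,0,0]},
  {"xyz": [-0.001,0,0.003],"twist": [0,0,0]},
  {"xyz": [-0.001,0,0.003],"twist": [0,0,0]},
], fingers=240)

```text
time: 5.55
tool_pos: [0.5608, 0.0266, 0.1456]
ee_rot: [-1.89, -0.304, 1.076]
wrist_force: [-0.6, -1.1, -0.4]
width: 0.0058
```

```bash
python3 - <<'E'
from h import *
snap('wrist','w7');o=robot.get_obs();print(o['time'],o['width'],bed(o['tool_pos']),o['wrist_force']);tips('w7',o)
E
```

```text
5.6 0.00534980353005355 [17.1 52.5 30.7] [0.40537259 0.1773979  0.44306641]
w7 side -1 2097 tip y pct [-54. -15.  16.  20.  25.] x [ 3.1 15. ]
w7 side 1 2307 tip y pct [-51.  18.  20.  22.  25.] x [ 2.3 14. ]
```

View pics/w7.png

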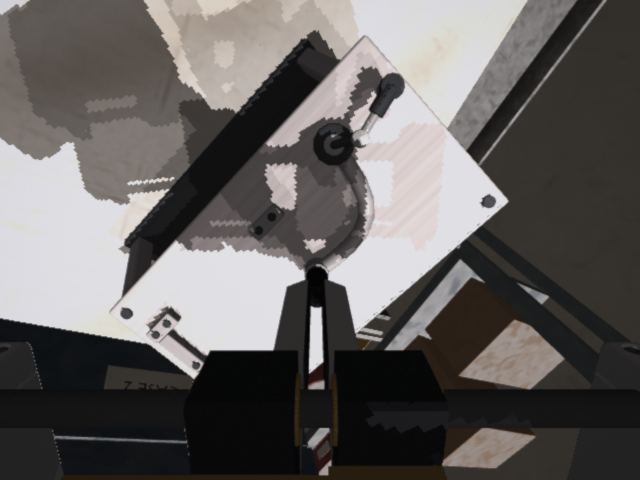

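```bash
python3 - <<'E'
from h import *
print((RB@[.0014,-.0005,-.0287]).round(4))
P0=tgt([*knob(0),2])[0]
E
```

```text
[ 0.0131  0.0027 -0.0254]
```

Request:
step_arm([
  {"xyz": [0,0,0],"twist": [0,0,0]},
  {"xyz": [0,0,0],"twist": [0,0,0]},
  {"xyz": [0,0,0],"twist": [0,0,0]},
  {"xyz": [0,0,0],"twist": [0,0,0]},
  {"xyz": [0,0,0],"twist": [0,0,0]},
  {"xyz": [0.003,0.001,-0.006],"twist": [0,0,0]},
  {"xyz": [0.006,0.001,-0.012],"twist": [0,0,0]},
  {"xyz": [0.009,0.002,-0.018],"twist": [0,0,0]},
  {"xyz": [0.012,0.003,-0.024],"twist": [0,0,0]},
  {"xyz": [0.012,0.003,-0.024],"twist": [0,0,0]},
], fingers=140)

```text
time: 6.43
tool_pos: [0.572, 0.0299, 0.119]
ee_rot: [-1.886, -0.303, 1.075]
wrist_force: [-0.2, 0.3, -0.3]
width: 0.0426
```

```bash
python3 - <<'E'
from h import *
snap('side','s8')
c=ld('s8');o=robot.get_obs();print(o['time'],o['width'],bed(o['tool_pos']),o['wrist_force'])
x0,y0,k=325,160,8
a=cv2.resize(c['p'][y0:y0+75,x0:x0+90,::-1],None,fx=k,fy=k,interpolation=cv2.INTER_CUBIC)
cv2.imwrite('pics/s8z.png',a)
E
```

```text
6.4833 0.04206209540353056 [16.9 52.9  2.3] [ 0.06882053 -0.23313731 -0.00563185]
```

View pics/s8z.png

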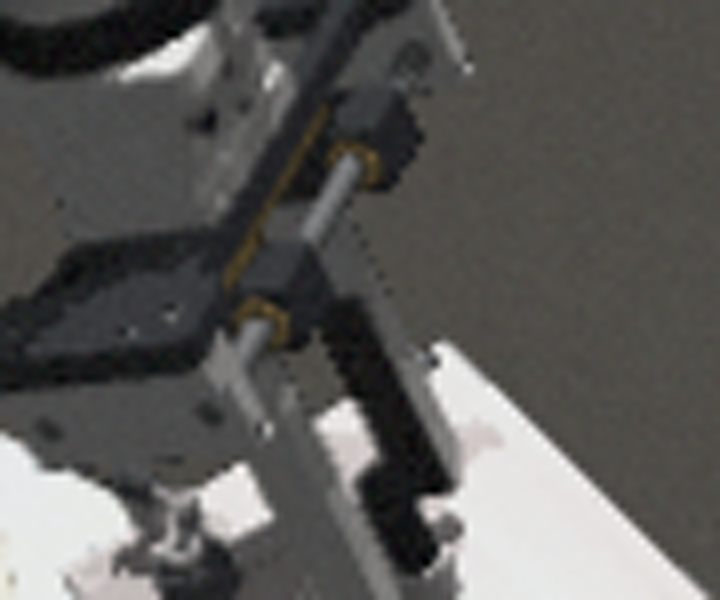

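Request:
step_arm([
  {"xyz": [0,0,0],"twist": [0,0,0]},
  {"xyz": [0,0,0],"twist": [0,0,0]},
  {"xyz": [0,0,0],"twist": [0,0,0]},
  {"xyz": [0,0,0],"twist": [0,0,0]},
  {"xyz": [0,0,0],"twist": [0,0,0]},
  {"xyz": [0,0,0],"twist": [0,0,0]},
], fingers=255)

```text
time: 6.98
tool_pos: [0.5727, 0.0289, 0.1219]
ee_rot: [-1.89, -0.303, 1.076]
wrist_force: [-1.7, -2.0, 1.0]
width: 0.013
```

Request:
step_arm([
  {"xyz": [0.004,0.0064,0.0026],"twist": [0,0,0]},
  {"xyz": [0.0075,0.0133,0.0049],"twist": [0,0,0]},
  {"xyz": [0.0103,0.0205,0.007],"twist": [0,0,0]},
  {"xyz": [0.0124,0.0281,0.0087],"twist": [0,0,0]},
  {"xyz": [0.0137,0.0359,0.0102],"twist": [0,0,0]},
  {"xyz": [0.0144,0.0438,0.0114],"twist": [0,0,0]},
  {"xyz": [0.0143,0.0518,0.0123],"twist": [0,0,0]},
  {"xyz": [0.0135,0.0597,0.0128],"twist": [0,0,0]},
  {"xyz": [0.013,0.0625,0.0129],"twist": [0,0,0]},
  {"xyz": [0.013,0.0625,0.0129],"twist": [0,0,0]},
])

```text
time: 7.82
tool_pos: [0.5892, 0.09, 0.1369]
ee_rot: [-1.9, -0.304, 1.078]
wrist_force: [8.0, -5.1, -1.6]
width: 0.0134
```

```bash
python3 - <<'E'
from h import *
o=robot.get_obs();print(o['time'],o['width'],bed(o['tool_pos']),o['wrist_force'],knob(.85))
E
```

```text
7.8167 0.013412157747540294 [ 52.2 107.3   4.6] [ 7.99189429 -5.12220454 -1.56865979] [np.float64(50.17857686337915), np.float64(110.58572631532645)]
```

Request:
step_arm([
  {"xyz": [0,0,0],"twist": [0,0,0]},
  {"xyz": [0,0,0],"twist": [0,0,0]},
  {"xyz": [0,0,0],"twist": [0,0,0]},
  {"xyz": [0,0,0],"twist": [0,0,0]},
  {"xyz": [-0.006,-0.001,0.012],"twist": [0,0,0]},
  {"xyz": [-0.012,-0.003,0.027],"twist": [0,0,0]},
  {"xyz": [-0.024,-0.006,0.054],"twist": [0,0,0]},
  {"xyz": [-0.036,-0.009,0.081],"twist": [0,0,0]},
  {"xyz": [-0.045,-0.011,0.1],"twist": [0,0,0]},
  {"xyz": [-0.045,-0.011,0.1],"twist": [0,0,0]},
], fingers=120)

```text
time: 8.65
tool_pos: [0.5423, 0.0811, 0.2414]
ee_rot: [-1.899, -0.309, 1.079]
wrist_force: [0.3, 0.1, 0.1]
width: 0.0497
```

```bash
python3 - <<'E'
from h import *
snap('wrist','w9');snap('side','s9')
o=robot.get_obs();print(o['time'],o['width'],o['tool_pos'],o['ee_rot'],o['wrist_force']);tips('w9',o)
c=ld('s9');x0,y0,k=325,120,6
cv2.imwrite('pics/s9z.png',cv2.resize(c['p'][y0:y0+100,x0:x0+110,::-1],None,fx=k,fy=k,interpolation=cv2.INTER_CUBIC))
w=ld('w9')
for a in(0,.85):print(proj(w,O+RB@np.array([*knob(a),46])/1e3))
# target over tile: yaw 0.5deg tool down
Rt=Ro.from_euler('z',.5,degrees=True).as_matrix()@np.c_[[1,0,0],[0,0,-1],[0,1,0]]
print(delta(np.array([.4502,.285,.10]),Rt))
E
```

```text
8.75 0.04977341406505584 [0.54102396 0.08111248 0.23507569] [-1.8910747  -0.30515723  1.07612878] [ 0.01052804 -0.66904075 -0.72938585]
w9 side -1 1726 tip y pct [-64. -36. -30. -26. -23.] x [24.5 34.6]
w9 side 1 2324 tip y pct [-61. -35. -28. -25. -23.] x [26.4 37.6]
[234.04135312 266.35152508]
[313.74645039 242.13032858]
(array([-0.0908,  0.2039, -0.1351]), array([  6.94,  25.31, -57.34]))
```

View pics/w9.png

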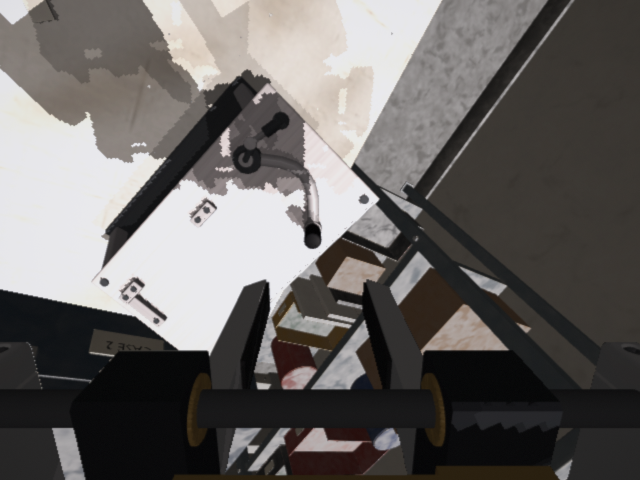

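View pics/s9z.png

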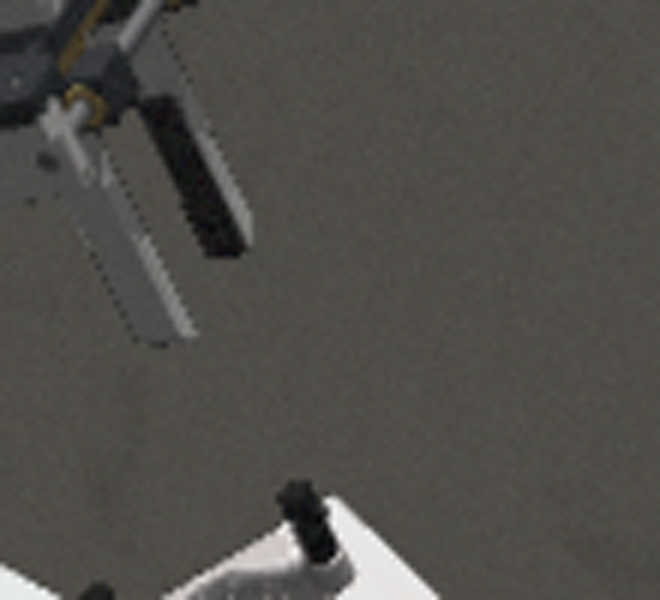

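```bash
python3 - <<'E'
from h import *
for f in('top0','w2'):
    c=ld(f);v,u=np.mgrid[0:480,0:640];d=c['d']
    X=-c['R'].T@c['t']+(np.stack([(u-c['cx'])/c['fx'],(v-c['cy'])/c['fy'],np.ones_like(d)],-1)*d[...,None])@c['R']
    m=(d>0)&(X[...,2]>.05)&(X[...,2]<.2)&(X[...,1]>.2)&(X[...,1]<.35)&(X[...,0]>.2)&(X[...,0]<.5)
    x=X[m];print(f,m.sum(), x.max(0) if len(x) else '', x[x[:,0].argmax()] if len(x) else '')
E
```

```text
top0 1487 [0.34625963 0.34305035 0.15664755] [0.34625963 0.23749848 0.05748426]
w2 11940 [0.34591622 0.34736868 0.147763  ] [0.34591622 0.23847806 0.05327481]
```

Request:
step_arm([
  {"xyz": [-0.01,0.022,0.0],"twist": [0.7,2.7,-6.1]},
  {"xyz": [-0.02,0.044,0.0],"twist": [1.5,5.4,-12.2]},
  {"xyz": [-0.03,0.067,-0.005],"twist": [2.2,8.1,-18.3]},
  {"xyz": [-0.04,0.09,-0.015],"twist": [3,10.8,-24.4]},
  {"xyz": [-0.05,0.113,-0.03],"twist": [3.7,13.5,-30.5]},
  {"xyz": [-0.06,0.136,-0.05],"twist": [4.4,16.2,-36.6]},
  {"xyz": [-0.07,0.159,-0.07],"twist": [5.2,18.9,-42.7]},
  {"xyz": [-0.08,0.182,-0.09],"twist": [5.9,21.6,-48.8]},
  {"xyz": [-0.091,0.207,-0.11],"twist": [6.6,24.2,-55]},
  {"xyz": [-0.091,0.207,-0.125],"twist": [6.9,25.3,-57.3]},
  {"xyz": [-0.091,0.207,-0.135],"twist": [6.9,25.3,-57.3]},
  {"xyz": [-0.091,0.207,-0.135],"twist": [6.9,25.3,-57.3]},
], fingers=79)

```text
time: 9.75
tool_pos: [0.4472, 0.2867, 0.094]
ee_rot: [-1.575, 0.01, 0.011]
wrist_force: [-0.1, -0.2, 0.6]
width: 0.0651
```

```bash
python3 - <<'E'
from h import *
snap('wrist','w10');snap('side','s10')
o=robot.get_obs();print(o['time'],o['width'],o['tool_pos'],o['ee_rot'],o['wrist_force']);tips('w10',o)
c=ld('s10');x0,y0,k=240,150,5
cv2.imwrite('pics/s10z.png',cv2.resize(c['p'][y0:y0+120,x0:x0+140,::-1],None,fx=k,fy=k,interpolation=cv2.INTER_CUBIC))
E
```

```text
9.85 0.06476971986767961 [0.44927614 0.28735002 0.09832868] [-1.57134781  0.00295361  0.00998172] [-0.40617645  0.34763533 -0.20822277]
w10 side -1 2392 tip y pct [-50. -24. -18. -15. -13.] x [35.1 45.5]
w10 side 1 1488 tip y pct [-55. -27. -20. -17. -13.] x [31.8 41.1]
```

View pics/w10.png

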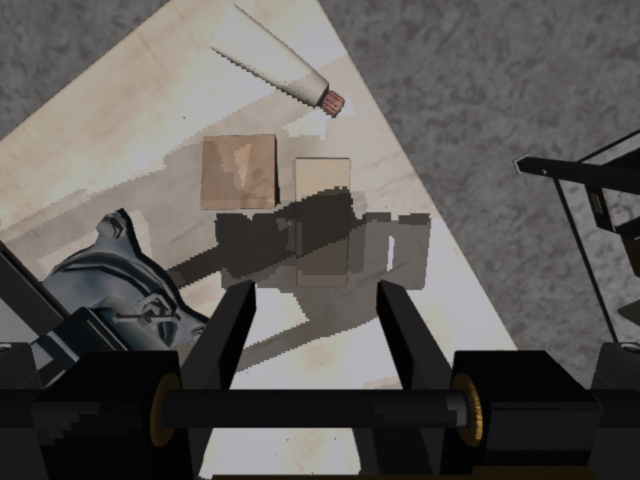

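View pics/s10z.png

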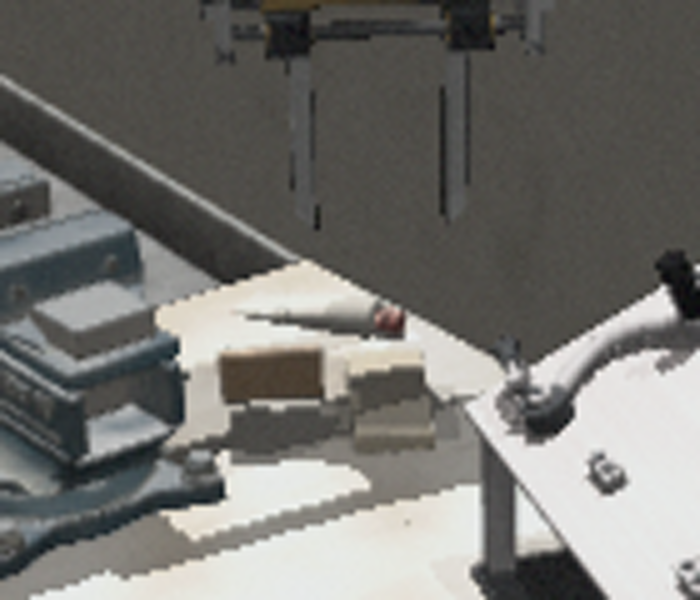

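```bash
python3 - <<'E'
from h import *
s=ld('s10');w=ld('w10');o=robot.get_obs();R0=Ro.from_euler('xyz',o['ee_rot']).as_matrix()
for y in(.008,-.018): 
  for x in(-.0385,.0385): print(y,x,proj(s,o['tool_pos']+R0@[x,y,0]).round(1),proj(w,o['tool_pos']+R0@[x,y,.008]).round(1))
print(tri(w,(254,283),s,(303,195)),tri(w,(380,283),s,(331,193.6)))
# tile corners again
for q in((296,158),(350,158),(347,287),(296,286)): print(onz(w,*q,.01).round(4))
for q in((202,136),(276,135),(277,209),(202,209)): print('wedge',onz(w,*q,.028).round(4))
print(w['d'][300,245],w['d'][283,252])
E
```

```text
0.008 -0.0385 [300.6 202.6] [255.5 266.2]
0.008 0.0385 [330.2 201.3] [386.7 266.6]
-0.018 -0.0385 [300.3 193.3] [247.3 283.8]
-0.018 0.0385 [330.1 192.1] [395.7 284.4]
(array([0.41538192, 0.29250905, 0.10964072]), np.float64(0.004727806340206648)) (array([0.48584599, 0.29286466, 0.10876458]), np.float64(0.009625898950940143))
[0.4297 0.3518 0.01  ]
[0.4704 0.3523 0.01  ]
[0.4719 0.247  0.01  ]
[0.4292 0.2472 0.01  ]
wedge [0.3656 0.3673 0.028 ]
wedge [0.4171 0.3685 0.028 ]
wedge [0.4167 0.3163 0.028 ]
wedge [0.3614 0.3156 0.028 ]
0.17235506 0.191355
```

Request:
step_arm([
  {"xyz": [0.001,0,-0.025],"twist": [0,0,0]},
  {"xyz": [0.001,0,-0.05],"twist": [0,0,0]},
  {"xyz": [0.001,0,-0.07],"twist": [0,0,0]},
  {"xyz": [0.001,0,-0.09],"twist": [0,0,0]},
  {"xyz": [0.001,0,-0.102],"twist": [0,0,0]},
  {"xyz": [0.001,0,-0.102],"twist": [0,0,0]},
  {"xyz": [0.001,0,-0.102],"twist": [0,0,0]},
])

```text
time: 10.43
tool_pos: [0.4512, 0.2879, -0.0017]
ee_rot: [-1.57, 0.0, 0.009]
wrist_force: [-0.2, -0.4, -0.4]
width: 0.0646
```

```bash
python3 - <<'E'
from h import *
snap('wrist','w11');snap('side','s11')
o=robot.get_obs();print(o['time'],o['width'],o['tool_pos'],o['ee_rot'],o['wrist_force']);tips('w11',o)
c=ld('s11');x0,y0,k=270,190,6
cv2.imwrite('pics/s11z.png',cv2.resize(c['p'][y0:y0+80,x0:x0+100,::-1],None,fx=k,fy=k,interpolation=cv2.INTER_CUBIC))
E
```

```text
10.5333 0.06497879093128778 [ 4.52303164e-01  2.88587001e-01 -3.87669756e-04] [-1.56838775 -0.00232183  0.00942224] [-0.24827799  0.71713055  0.88109418]
w11 side -1 3220 tip y pct [-45.  -0.   0.   0.   1.] x [33.7 45.4]
w11 side 1 2257 tip y pct [-47.  -0.   0.   1.   1.] x [31.8 43.6]
```

View pics/w11.png

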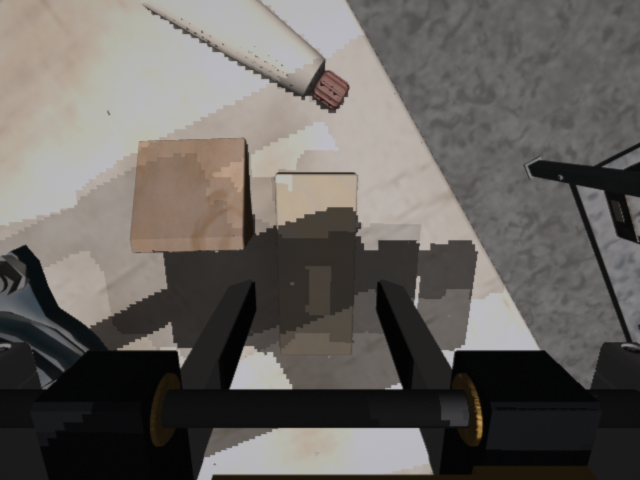

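View pics/s11z.png

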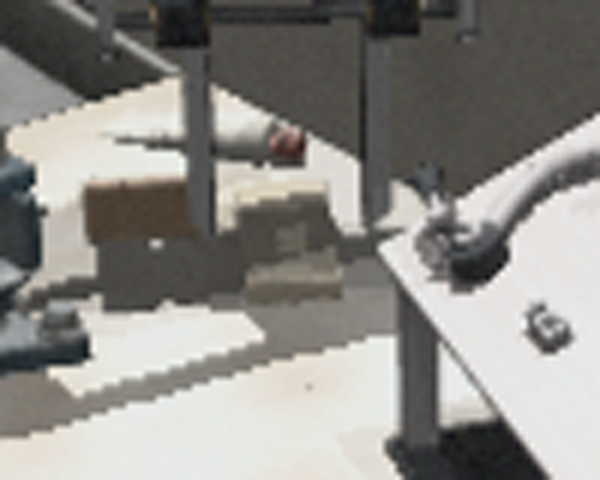

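Request:
step_arm([
  {"xyz": [-0.001,0,-0.004],"twist": [0,0,0]},
  {"xyz": [-0.001,0,-0.008],"twist": [0,0,0]},
  {"xyz": [-0.001,0,-0.009],"twist": [0,0,0]},
  {"xyz": [-0.001,0,-0.009],"twist": [0,0,0]},
])

```text
time: 10.87
tool_pos: [0.4496, 0.2879, -0.0117]
ee_rot: [-1.57, 0.002, 0.01]
wrist_force: [-1.0, -0.4, 0.1]
width: 0.0645
```

Request:
step_arm([
  {"xyz": [0,0,-0.001],"twist": [0,0,0]},
  {"xyz": [0,0,-0.002],"twist": [0,0,0]},
  {"xyz": [0,0,-0.002],"twist": [0,0,0]},
])

```text
time: 11.12
tool_pos: [0.4498, 0.288, -0.0136]
ee_rot: [-1.57, 0.001, 0.009]
wrist_force: [0.1, -0.5, -0.3]
width: 0.065
```

```bash
python3 - <<'E'
from h import *
snap('wrist','w12');snap('side','s12')
o=robot.get_obs();print(o['time'],o['width'],o['tool_pos'],o['ee_rot'],o['wrist_force'])
c=ld('s12');x0,y0,k=270,190,6
cv2.imwrite('pics/s12z.png',cv2.resize(c['p'][y0:y0+80,x0:x0+100,::-1],None,fx=k,fy=k,interpolation=cv2.INTER_CUBIC))
c=ld('w12');R0=Ro.from_euler('xyz',o['ee_rot']).as_matrix()
for v in(284,287,290): print([ (u,*(dp(c,u,v)*1e3).round(0)) for u in (244,248,252,255,258,380,384,388)])
E
```

```text
11.2167 0.06490023695668702 [ 0.44985486  0.28806381 -0.01342753] [-1.56994784e+00  1.03300218e-03  9.52821459e-03] [-0.86736077  0.42495483 -0.31363725]
[(244, np.float64(412.0), np.float64(297.0), np.float64(11.0)), (248, np.float64(414.0), np.float64(297.0), np.float64(11.0)), (252, np.float64(415.0), np.float64(296.0), np.float64(8.0)), (255, np.float64(416.0), np.float64(293.0), np.float64(0.0)), (258, np.float64(417.0), np.float64(293.0), np.float64(0.0)), (380, np.float64(482.0), np.float64(297.0), np.float64(8.0)), (384, np.float64(484.0), np.float64(298.0), np.float64(11.0)), (388, np.float64(486.0), np.float64(298.0), np.float64(11.0))]
[(244, np.float64(413.0), np.float64(297.0), np.float64(15.0)), (248, np.float64(415.0), np.float64(297.0), np.float64(15.0)), (252, np.float64(416.0), np.float64(296.0), np.float64(12.0)), (255, np.float64(416.0), np.float64(291.0), np.float64(1.0)), (258, np.float64(417.0), np.float64(291.0), np.float64(-0.0)), (380, np.float64(482.0), np.float64(296.0), np.float64(11.0)), (384, np.float64(483.0), np.float64(298.0), np.float64(15.0)), (388, np.float64(485.0), np.float64(298.0), np.float64(14.0))]
[(244, np.float64(413.0), np.float64(297.0), np.float64(19.0)), (248, np.float64(415.0), np.float64(296.0), np.float64(16.0)), (252, np.float64(416.0), np.float64(294.0), np.float64(12.0)), (255, np.float64(415.0), np.float64(289.0), np.float64(0.0)), (258, np.float64(417.0), np.float64(289.0), np.float64(0.0)), (380, np.float64(481.0), np.float64(296.0), np.float64(14.0)), (384, np.float64(482.0), np.float64(297.0), np.float64(18.0)), (388, np.float64(484.0), np.float64(298.0), np.float64(18.0))]
```

View pics/s12z.png

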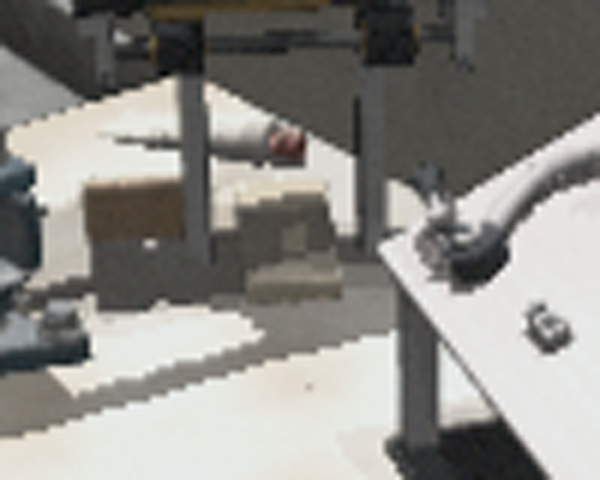

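Request:
step_arm([
  {"xyz": [0,0,-0.0015],"twist": [0,0,0]},
  {"xyz": [0,0,-0.0025],"twist": [0,0,0]},
  {"xyz": [0,0,-0.0025],"twist": [0,0,0]},
])

```text
time: 11.47
tool_pos: [0.4496, 0.2879, -0.0162]
ee_rot: [-1.57, 0.002, 0.01]
wrist_force: [-0.1, 0.4, -0.1]
width: 0.0647
```

Request:
step_arm([
  {"xyz": [0,0,0],"twist": [0,0,0]},
  {"xyz": [0,0,0],"twist": [0,0,0]},
  {"xyz": [0,0,0],"twist": [0,0,0]},
  {"xyz": [0,0,0],"twist": [0,0,0]},
  {"xyz": [0,0,0],"twist": [0,0,0]},
  {"xyz": [0,0,0],"twist": [0,0,0]},
], fingers=255)

```text
time: 11.97
tool_pos: [0.45, 0.2881, -0.0158]
ee_rot: [-1.57, 0.001, 0.01]
wrist_force: [0.1, -0.1, 0.2]
width: 0.0421
```

Request:
step_arm([
  {"xyz": [0,0,0.01],"twist": [0,0,0]},
  {"xyz": [0,0,0.025],"twist": [0,0,0]},
  {"xyz": [0,0,0.05],"twist": [0,0,0]},
  {"xyz": [0,0,0.08],"twist": [0,0,0]},
  {"xyz": [0,0,0.12],"twist": [0,0,0]},
  {"xyz": [0,0,0.16],"twist": [0,0,0]},
  {"xyz": [0,0,0.19],"twist": [0,0,0]},
  {"xyz": [0,0,0.2],"twist": [0,0,0]},
  {"xyz": [0,0,0.2],"twist": [0,0,0]},
  {"xyz": [0,0,0.2],"twist": [0,0,0]},
])

```text
time: 12.8
tool_pos: [0.4494, 0.2878, 0.1831]
ee_rot: [-1.571, 0.002, 0.009]
wrist_force: [-0.1, 0.1, -2.6]
width: 0.0414
```

```bash
python3 - <<'E'
from h import *
snap('wrist','w13');snap('side','s13')
o=robot.get_obs();print(o['time'],o['width'],o['tool_pos'],o['ee_rot'],o['wrist_force'])
c=ld('s13');x0,y0,k=260,100,6
cv2.imwrite('pics/s13z.png',cv2.resize(c['p'][y0:y0+100,x0:x0+100,::-1],None,fx=k,fy=k,interpolation=cv2.INTER_CUBIC))
E
```

```text
12.9 0.0415657916888386 [0.4483677  0.28725726 0.18075496] [-1.57257125  0.00635396  0.00944917] [-0.61007452 -0.62266122 -1.63686547]
```

View pics/w13.png

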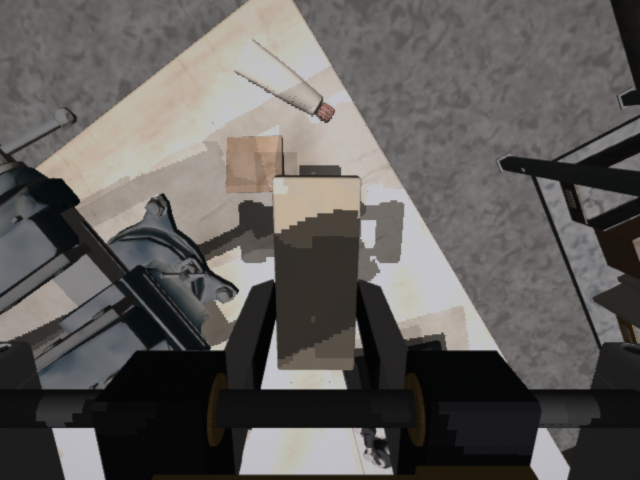

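View pics/s13z.png

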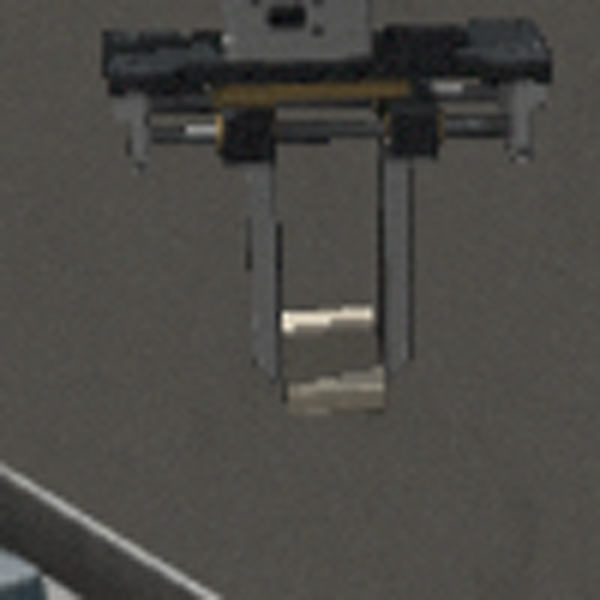

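```bash
cat >> h.py <<'E'
def tile(f,o):
    p,n,k,N,_=planefit(f,(285,185,348,270))
    R0=Ro.from_euler('xyz',o['ee_rot']).as_matrix();c=ld(f)
    nt=R0.T@n;pt=R0.T@(p-o['tool_pos'])*1e3
    print('normal in tool',nt.round(4),k,N,'top plane y at axis',((pt@nt)/nt[1]).round(2))
    return p,n,R0,c
E
python3 - <<'E'
from h import *
o=robot.get_obs()
p,n,R0,c=tile('w13',o)
for q in((274,177),(359.5,177.5),(354,369),(278.5,369)): print(q,(R0.T@(onpl(c,*q,p,n)-o['tool_pos'])*1e3).round(1))
cv2.imwrite('pics/w13z.png',cv2.resize(c['p'][160:390,230:410,::-1],None,fx=2.6,fy=2.6,interpolation=cv2.INTER_CUBIC))
E
```

```text
normal in tool [-5.8e-03 -1.0e+00 -2.0e-04] 5319 5328 top plane y at axis -28.22
(274, 177) [-19.6 -28.1  64.5]
(359.5, 177.5) [ 20.3 -28.3  64.2]
(354, 369) [ 20.8 -28.3 -39.7]
(278.5, 369) [-20.5 -28.1 -39.7]
```

View pics/w13z.png

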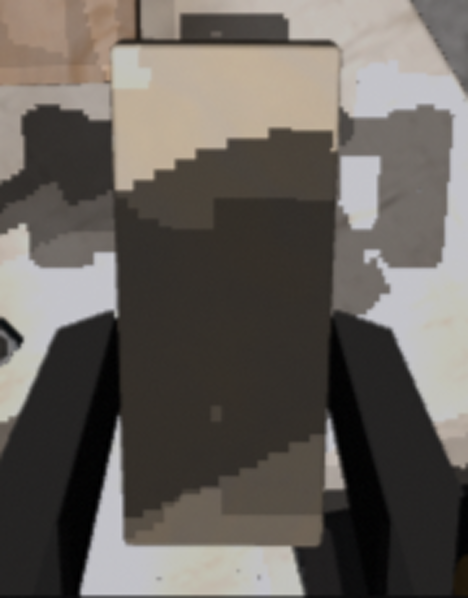

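```bash
python3 - <<'E'
from h import *
o=robot.get_obs();print(o['tool_pos'])
print(delta(*tgt([5,-7,40],0)),tgt([5,-7,40])[0])
E
```

```text
[0.4483677  0.28725726 0.18075496]
(array([ 0.1123, -0.322 , -0.0318]), array([  3.29, -25.21,  13.16])) [ 0.56067074 -0.0347674   0.1489654 ]
```

Request:
step_arm([
  {"xyz": [0.0,-0.01,0.035],"twist": [0,0,0]},
  {"xyz": [0.005,-0.03,0.065],"twist": [0.3,-2.5,1.3]},
  {"xyz": [0.015,-0.06,0.08],"twist": [0.7,-5,2.6]},
  {"xyz": [0.027,-0.095,0.085],"twist": [1,-7.6,4]},
  {"xyz": [0.039,-0.13,0.085],"twist": [1.3,-10,5.3]},
  {"xyz": [0.051,-0.165,0.085],"twist": [1.6,-12.6,6.6]},
  {"xyz": [0.063,-0.2,0.08],"twist": [2,-15,8]},
  {"xyz": [0.075,-0.235,0.07],"twist": [2.3,-17.6,9.2]},
  {"xyz": [0.087,-0.27,0.05],"twist": [2.6,-20,10.5]},
  {"xyz": [0.099,-0.3,0.02],"twist": [3,-22.7,11.8]},
  {"xyz": [0.111,-0.322,-0.015],"twist": [3.3,-25.2,13.2]},
  {"xyz": [0.111,-0.323,-0.034],"twist": [3.3,-25.2,13.2]},
])

```text
time: 13.9
tool_pos: [0.5571, -0.0387, 0.1417]
ee_rot: [-1.565, -0.432, 0.237]
wrist_force: [-0.2, -0.1, -2.1]
width: 0.0416
```

Request:
step_arm([
  {"xyz": [0,0,0],"twist": [0,0,0]},
  {"xyz": [0,0,0],"twist": [0,0,0]},
  {"xyz": [0,0,0],"twist": [0,0,0]},
])

```text
time: 14.15
tool_pos: [0.5612, -0.0343, 0.1506]
ee_rot: [-1.568, -0.442, 0.244]
wrist_force: [0.4, -0.1, -0.9]
width: 0.0419
```

```bash
python3 - <<'E'
from h import *
snap('wrist','w14');snap('side','s14')
o=robot.get_obs();print(o['time'],o['width'],bed(o['tool_pos']),o['ee_rot'],o['wrist_force']);print(delta(*tgt([5,-7,40],0)))
c=ld('s14');x0,y0,k=320,170,6
cv2.imwrite('pics/s14z.png',cv2.resize(c['p'][y0:y0+100,x0:x0+120,::-1],None,fx=k,fy=k,interpolation=cv2.INTER_CUBIC))
E
```

```text
14.25 0.041710819365332996 [ 8.1 -6.8 42.7] [-1.5702824  -0.44497369  0.24594625] [-0.04844833  1.05989368 -1.00258792]
(array([-0.0015, -0.0005, -0.0038]), array([-0.15,  0.47, -0.2 ]))
```

View pics/w14.png

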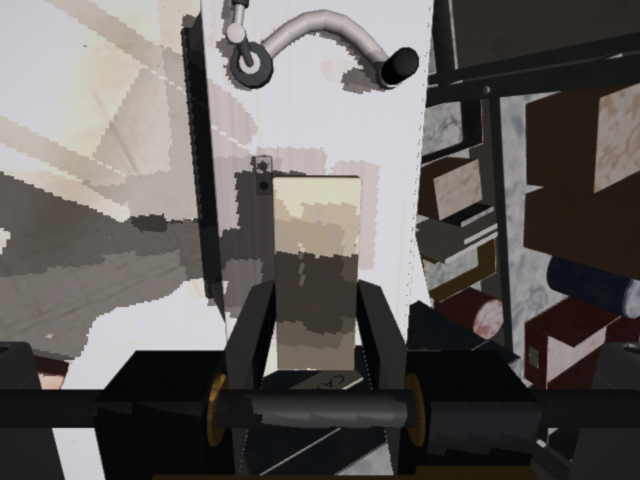

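View pics/s14z.png

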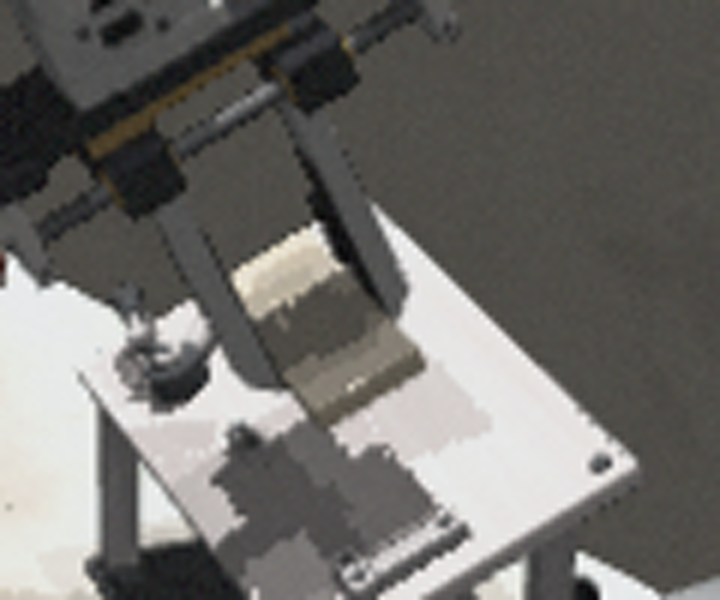

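```bash
python3 - <<'E'
from h import *
c=ld('w14')
cv2.imwrite('pics/w14z.png',cv2.resize(c['p'][140:230,235:375,::-1],None,fx=5,fy=5,interpolation=cv2.INTER_CUBIC))
E
```

```text
(no output)
```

View pics/w14z.png

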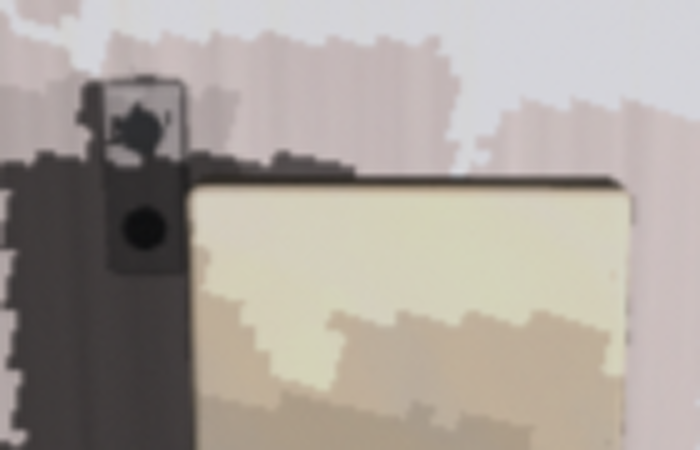

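```bash
python3 - <<'E'
from h import *
c=ld('w14');R=c['R'];oc=-R.T@c['t']
pb,nb,k,N,_=planefit('w14',(365,100,420,160));print('bed',nb,k,N,'tilt',np.degrees(np.arccos(nb[2])),'yaw',np.degrees(np.arctan2(-nb[1],-nb[0])),'z off vs O',(pb-O)@RB[:,2]*1e3)
pt,nt,k,N,_=planefit('w14',(290,185,345,260));print('tile',nt,k,N,'angle',np.degrees(np.arccos(nb@nt)))
n=nb
z=lambda x,y:(235+x/5,140+y/5)
# bed axes from n and yaw 13.9
by=np.array([-np.sin(np.radians(13.9)),np.cos(np.radians(13.9)),0]);by-=n*(by@n);by/=np.linalg.norm(by);bx=np.cross(by,n)
f=lambda X:np.array([(X-oc)@bx,(X-oc)@by,(X-pb)@n])*1e3
L={}
for nm,q,b in(('tl',z(104,82),(-31,64)),('tr',z(183,82),(-21,64)),('br',z(187,272),(-21,40)),('bl',z(110,272),(-31,40))):
    X=f(onpl(c,*q,pb+n*.008,n));print(nm,X.round(1),'origin ->',(X[:2]-b).round(1));L[nm]=X[:2]-b
o0=np.mean([L[k] for k in L],0);print('origin',o0)
for nm,q in(('ll',z(190,187)),('lr',z(628,190)),('nr',(355,369.5)),('nl',(278.5,369.5))):
    X=f(onpl(c,*q,pt,nt));print('tile',nm,X.round(1),'bed',(X[:2]-o0).round(1))
print('knob depth',f(dp(c,400,65)),'plate left edge etc')
E
```

```text
bed [-0.40913543 -0.10331651  0.9066057 ] 3270 3284 tilt 24.959580008060797 yaw 14.172269320102483 z off vs O 0.02155136405422232
tile [-0.41422673 -0.10515984  0.90407833] 4103 4107 angle 0.3423726200469892
tl [-35.7 -13.4   8. ] origin -> [ -4.7 -77.4]
tr [-25.9 -13.4   8. ] origin -> [ -4.9 -77.4]
br [-26.2 -37.    8. ] origin -> [ -5.2 -77. ]
bl [-36. -37.   8.] origin -> [ -5. -77.]
origin [ -4.94756947 -77.23714039]
tile ll [-18.9 -19.5  67.5] bed [-14.   57.7]
tile lr [ 22.  -19.8  67.8] bed [26.9 57.5]
tile nr [  22.6 -123.8   67.7] bed [ 27.6 -46.6]
tile nl [ -19.3 -123.9   67.5] bed [-14.3 -46.6]
knob depth [41.94227656 31.98445154 45.71733031] plate left edge etc
```

```bash
python3 - <<'E'
from h import *
for d in((-4.5,-3.5,-40),(-4.5,-3.5,-52),(0,0,-1),(-1,0,0),(0,-1,0)): print(d,(RB@np.array(d)).round(2))
E
```

```text
(-4.5, -3.5, -40) [ 13.29  -0.32 -38.15]
(-4.5, -3.5, -52) [ 18.21   0.9  -49.03]
(0, 0, -1) [ 0.41  0.1  -0.91]
(-1, 0, 0) [-0.88 -0.22 -0.42]
(0, -1, 0) [ 0.24 -0.97  0.  ]
```

Request:
step_arm([
  {"xyz": [0.004,0,-0.011],"twist": [0,0,0]},
  {"xyz": [0.008,0,-0.023],"twist": [0,0,0]},
  {"xyz": [0.012,0,-0.034],"twist": [0,0,0]},
  {"xyz": [0.0155,0.0005,-0.043],"twist": [0,0,0]},
  {"xyz": [0.018,0.001,-0.049],"twist": [0,0,0]},
  {"xyz": [0.018,0.001,-0.049],"twist": [0,0,0]},
  {"xyz": [0.018,0.001,-0.049],"twist": [0,0,0]},
  {"xyz": [0.018,0.001,-0.049],"twist": [0,0,0]},
])

```text
time: 14.92
tool_pos: [0.5791, -0.034, 0.1016]
ee_rot: [-1.569, -0.442, 0.244]
wrist_force: [-0.2, -0.0, -2.2]
width: 0.0413
```

```bash
python3 - <<'E'
from h import *
snap('wrist','w15');snap('side','s15')
o=robot.get_obs();print(o['time'],o['width'],bed(o['tool_pos']),o['ee_rot'],o['wrist_force'])
c=ld('s15');x0,y0,k=330,200,7
cv2.imwrite('pics/s15z.png',cv2.resize(c['p'][y0:y0+85,x0:x0+110,::-1],None,fx=k,fy=k,interpolation=cv2.INTER_CUBIC))
c=ld('w15')
cv2.imwrite('pics/w15z.png',cv2.resize(c['p'][110:210,235:375,::-1],None,fx=5,fy=5,interpolation=cv2.INTER_CUBIC))
E
```

```text
15.0167 0.04148344300040941 [  1.6 -10.8 -10.3] [-1.56898731 -0.44266059  0.24360947] [ 0.46558828  0.63544559 -1.53127832]
```

View pics/w15z.png

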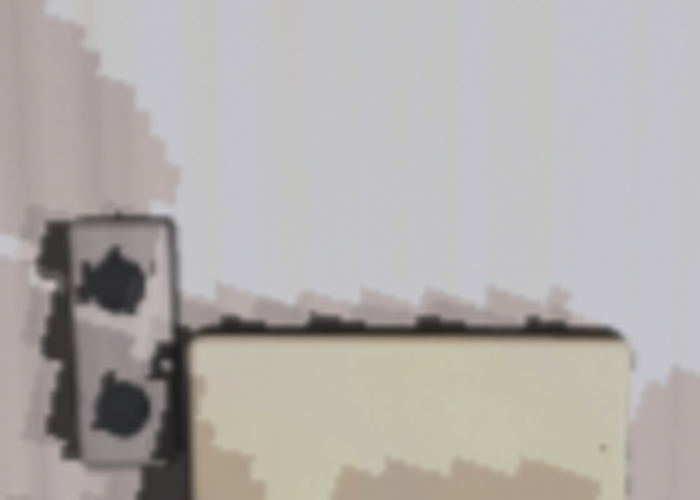

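View pics/s15z.png

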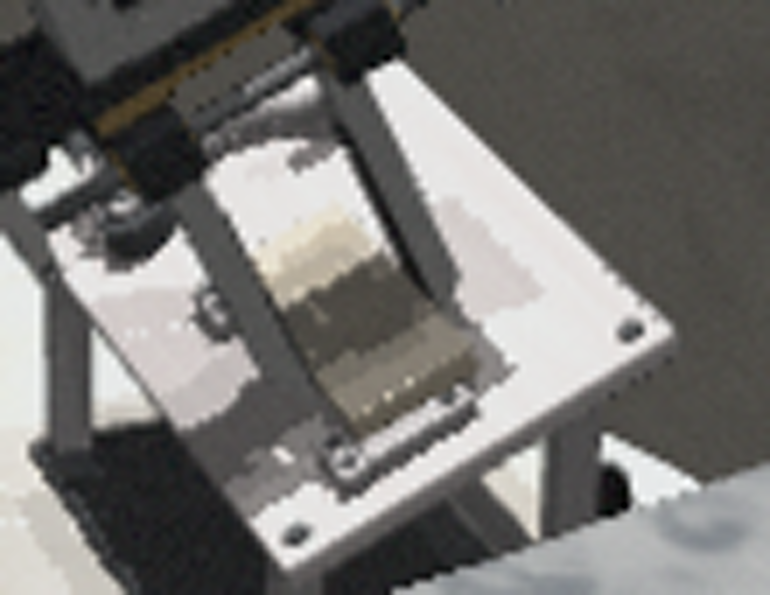

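```bash
cat > meas.py <<'E'
from h import *
def meas(fn,bedbox,tilebox,lug,tilec):
    c=ld(fn);R=c['R'];oc=-R.T@c['t']
    pb,nb,k,N,_=planefit(fn,bedbox);print('bed',nb.round(4),k,N,'zoff',((pb-O)@RB[:,2]*1e3).round(2))
    pt,nt,k,N,_=planefit(fn,tilebox);print('tile ang',np.degrees(np.arccos(nb@nt)).round(2),k,N)
    n=nb;by=np.array([-np.sin(np.radians(13.9)),np.cos(np.radians(13.9)),0]);by-=n*(by@n);by/=np.linalg.norm(by);bx=np.cross(by,n)
    f=lambda X:np.array([(X-oc)@bx,(X-oc)@by,(X-pb)@n])*1e3
    L=np.array([f(onpl(c,*q,pb+n*.008,n))[:2]-b for q,b in lug]);print(L.round(1).tolist());o0=L.mean(0)
    for q in tilec:
        X=f(onpl(c,*q,pt,nt));print('tile',(X[:2]-o0).round(1),X[2].round(1))
E
python3 - <<'E'
from meas import *
z=lambda x,y:(235+x/5,110+y/5)
meas('w15',(300,115,370,160),(290,185,345,260),[(z(72,218),(-31,64)),(z(170,218),(-21,64)),(z(180,462),(-21,40)),(z(82,464),(-31,40))],[z(190,338),z(628,342),(355,369.5),(278.5,369.5)])
E
```

```text
bed [-0.4089 -0.1007  0.907 ] 3132 3135 zoff 0.02
tile ang 0.46 4102 4106
[[0.5, -72.8], [-0.1, -72.8], [0.1, -72.4], [0.3, -72.6]]
tile [-18.9  53.3] 15.6
tile [21.9 53. ] 15.9
tile [ 22.6 -50.9] 15.6
tile [-19.3 -50.9] 15.3
```

Request:
step_arm([
  {"xyz": [0.001,0.0002,-0.002],"twist": [0,0,0]},
  {"xyz": [0.0018,0.0004,-0.004],"twist": [0,0,0]},
  {"xyz": [0.0018,0.0004,-0.004],"twist": [0,0,0]},
  {"xyz": [0.0018,0.0004,-0.004],"twist": [0,0,0]},
])

```text
time: 15.35
tool_pos: [0.5805, -0.0336, 0.0969]
ee_rot: [-1.568, -0.441, 0.243]
wrist_force: [-0.2, -1.1, -1.1]
width: 0.0414
```

Request:
step_arm([
  {"xyz": [-0.0005,-0.0001,-0.0002],"twist": [0,0,0]},
  {"xyz": [-0.0009,-0.0002,-0.0004],"twist": [0,0,0]},
  {"xyz": [-0.0009,-0.0002,-0.0004],"twist": [0,0,0]},
])

```text
time: 15.6
tool_pos: [0.5798, -0.0338, 0.0968]
ee_rot: [-1.568, -0.442, 0.243]
wrist_force: [-1.0, -0.2, -2.0]
width: 0.0416
```

Request:
step_arm([
  {"xyz": [-0.0005,-0.0001,-0.0002],"twist": [0,0,0]},
  {"xyz": [-0.0005,-0.0001,-0.0002],"twist": [0,0,0]},
  {"xyz": [-0.0005,-0.0001,-0.0002],"twist": [0,0,0]},
])

```text
time: 15.85
tool_pos: [0.5796, -0.0338, 0.0968]
ee_rot: [-1.568, -0.443, 0.243]
wrist_force: [1.8, -0.0, -1.1]
width: 0.0414
```

Request:
step_arm([
  {"xyz": [-0.0005,-0.0001,-0.0002],"twist": [0,0,0]},
  {"xyz": [-0.0005,-0.0001,-0.0002],"twist": [0,0,0]},
  {"xyz": [-0.0005,-0.0001,-0.0002],"twist": [0,0,0]},
])

```text
time: 16.1
tool_pos: [0.5795, -0.0338, 0.097]
ee_rot: [-1.569, -0.443, 0.243]
wrist_force: [3.8, 1.0, -1.0]
width: 0.0416
```

Request:
step_arm([
  {"xyz": [-0.0005,-0.0001,-0.0002],"twist": [0,0,0]},
  {"xyz": [-0.0005,-0.0001,-0.0002],"twist": [0,0,0]},
  {"xyz": [-0.0005,-0.0001,-0.0002],"twist": [0,0,0]},
])

```text
time: 16.35
tool_pos: [0.5794, -0.0339, 0.0971]
ee_rot: [-1.569, -0.444, 0.244]
wrist_force: [5.0, 2.3, -1.2]
width: 0.0417
```

Request:
step_arm([
  {"xyz": [0.0001,-0.0005,0],"twist": [0,0,0]},
  {"xyz": [0.0002,-0.001,0],"twist": [0,0,0]},
  {"xyz": [0.0002,-0.001,0],"twist": [0,0,0]},
])

```text
time: 16.6
tool_pos: [0.5794, -0.034, 0.0972]
ee_rot: [-1.567, -0.445, 0.243]
wrist_force: [4.0, 3.3, -1.3]
width: 0.042
```

Request:
step_arm([
  {"xyz": [0.0001,-0.0005,0],"twist": [0,0,0]},
  {"xyz": [0.0001,-0.0005,0],"twist": [0,0,0]},
  {"xyz": [0.0001,-0.0005,0],"twist": [0,0,0]},
])

```text
time: 16.85
tool_pos: [0.5795, -0.0343, 0.0972]
ee_rot: [-1.566, -0.445, 0.243]
wrist_force: [4.0, 4.7, 0.2]
width: 0.0414
```

```bash
python3 - <<'E'
from h import *
snap('wrist','w16');snap('side','s16')
o=robot.get_obs();print(o['time'],o['width'],bed(o['tool_pos']),o['ee_rot'],o['wrist_force'],o['wrist_torque'])
c=ld('s16');x0,y0,k=345,215,9
cv2.imwrite('pics/s16z.png',cv2.resize(c['p'][y0:y0+65,x0:x0+80,::-1],None,fx=k,fy=k,interpolation=cv2.INTER_CUBIC))
c=ld('w16')
cv2.imwrite('pics/w16z.png',cv2.resize(c['p'][110:210,235:375,::-1],None,fx=5,fy=5,interpolation=cv2.INTER_CUBIC))
E
```

```text
16.95 0.04155623550301315 [ -0.2 -11.1 -14.7] [-1.56656114 -0.44450489  0.24322136] [4.3420431  4.59488931 0.08627754] [ 0.57860124 -0.50587205  0.39180939]
```

View pics/w16z.png

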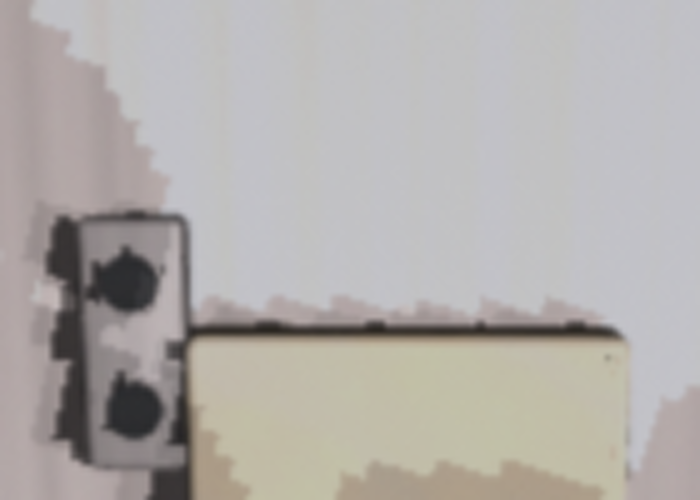

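View pics/s16z.png

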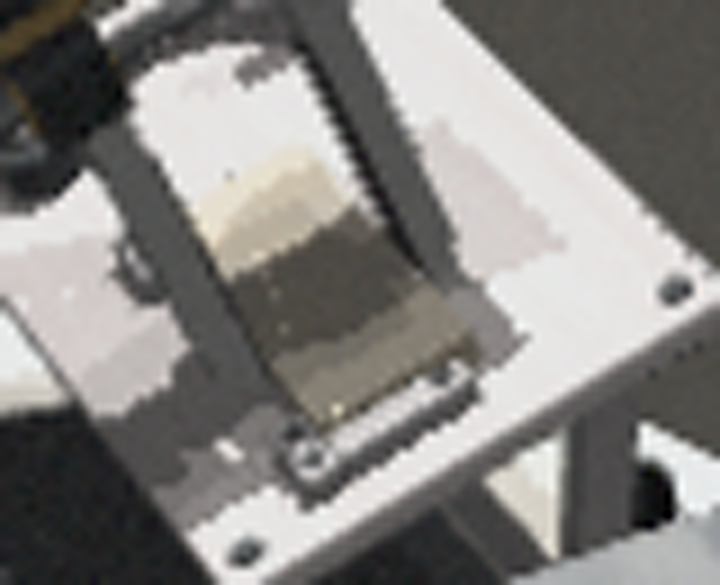

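```bash
python3 - <<'E'
from meas import *
z=lambda x,y:(235+x/5,110+y/5)
meas('w16',(300,115,370,160),(290,185,345,260),[(z(80,217),(-31,64)),(z(186,217),(-21,64)),(z(186,465),(-21,40)),(z(90,466),(-31,40))],[z(190,337),z(626,340),(355,369.5),(278.5,369.5)])
E
```

```text
bed [-0.4078 -0.1037  0.9072] 3129 3139 zoff 0.04
tile ang 0.64 4105 4106
[[2.5, -72.7], [2.4, -72.7], [1.6, -72.2], [2.2, -72.3]]
tile [-20.4  53.1] 11.9
tile [20.2 52.8] 12.3
tile [ 21.1 -51.3] 11.8
tile [-20.9 -51.4] 11.4
```

Request:
step_arm([
  {"xyz": [0.0007,0.0001,0.0003],"twist": [0,0,0]},
  {"xyz": [0.0008,-0.0002,0.0003],"twist": [0,0,0]},
  {"xyz": [0.0008,-0.0002,0.0003],"twist": [0,0,0]},
  {"xyz": [0.0008,-0.0002,0.0003],"twist": [0,0,0]},
])

```text
time: 17.28
tool_pos: [0.5798, -0.0352, 0.097]
ee_rot: [-1.568, -0.443, 0.243]
wrist_force: [3.1, 5.2, 0.8]
width: 0.0414
```

```bash
python3 - <<'E'
from h import *
o=robot.get_obs();print(o['time'],bed(o['tool_pos']),RB.T@o['wrist_force'],RB.T@o['wrist_torque'])
E
```

```text
17.2833 [ -0.2 -12.  -14.9] [ 4.21067141  4.25449158 -1.12424011] [ 0.59553549 -0.54516855  0.15412857]
```

Request:
step_arm([
  {"xyz": [0.0002,0,-0.0005],"twist": [0,0,0]},
  {"xyz": [0.0004,0.0001,-0.0009],"twist": [0,0,0]},
  {"xyz": [0.0004,0.0001,-0.0009],"twist": [0,0,0]},
])

```text
time: 17.53
tool_pos: [0.58, -0.0352, 0.0964]
ee_rot: [-1.568, -0.443, 0.244]
wrist_force: [1.1, 5.6, 4.7]
width: 0.0417
```

Request:
step_arm([
  {"xyz": [0.0002,0,-0.0005],"twist": [0,0,0]},
  {"xyz": [0.0002,0,-0.0005],"twist": [0,0,0]},
  {"xyz": [0.0002,0,-0.0005],"twist": [0,0,0]},
])

```text
time: 17.78
tool_pos: [0.5802, -0.0352, 0.0961]
ee_rot: [-1.568, -0.443, 0.244]
wrist_force: [-1.0, 6.6, 5.7]
width: 0.0413
```

```bash
python3 - <<'E'
from h import *
o=robot.get_obs();print(o['time'],bed(o['tool_pos']),RB.T@o['wrist_force'],RB.T@o['wrist_torque'])
E
```

```text
17.7833 [ -0.3 -12.1 -15.9] [2.95825606 6.62479759 4.91899081] [ 0.89773119 -0.3019397   0.15156762]
```

Request:
step_arm([
  {"xyz": [0.0002,0,-0.0005],"twist": [0,0,0]},
  {"xyz": [0.0002,0,-0.0005],"twist": [0,0,0]},
  {"xyz": [0.0002,0,-0.0005],"twist": [0,0,0]},
])

```text
time: 18.03
tool_pos: [0.5803, -0.0352, 0.0959]
ee_rot: [-1.568, -0.443, 0.244]
wrist_force: [-2.2, 4.4, 7.5]
width: 0.0414
```

```bash
python3 - <<'E'
from meas import *
snap('wrist','w17')
o=robot.get_obs();print(o['time'],bed(o['tool_pos']),RB.T@o['wrist_force'],RB.T@o['wrist_torque'])
c=ld('w17')
cv2.imwrite('pics/w17z.png',cv2.resize(c['p'][110:210,235:375,::-1],None,fx=5,fy=5,interpolation=cv2.INTER_CUBIC))
p,n,_,_,_=planefit('w17',(300,115,370,160));
q,m,_,_,P=planefit('w17',(290,185,345,260));print((q-p)@n*1e3,np.degrees(np.arccos(n@m)),'tile slope along bx,by (mrad)',(m@RB[:,0]-n@RB[:,0])*1e3,(m@RB[:,1]-n@RB[:,1])*1e3)
E
```

```text
18.0833 [ -0.3 -12.1 -16.2] [2.72694346 5.41387723 5.47739775] [ 0.94756501 -0.18264837  0.13919481]
10.184183612623336 0.46469042853610626 tile slope along bx,by (mrad) -7.573702410958693 2.9010116225332543
```

View pics/w17z.png

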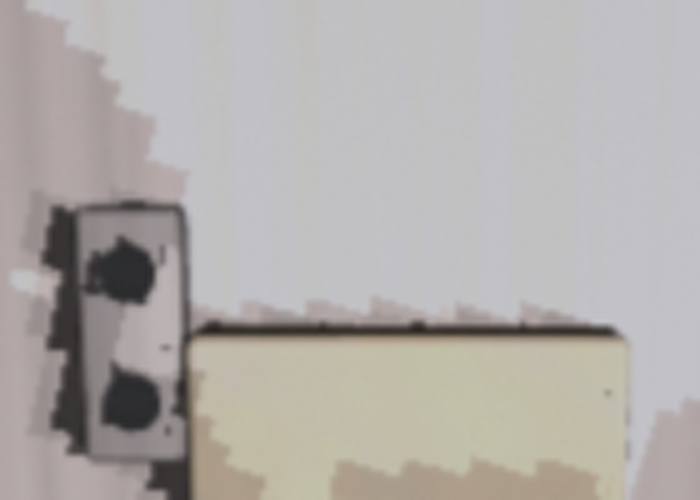

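Request:
step_arm([
  {"xyz": [-0.0001,0.0006,0.0008],"twist": [0,0,0]},
  {"xyz": [-0.0001,0.0006,0.0008],"twist": [0,0,0]},
])

```text
time: 18.25
tool_pos: [0.5803, -0.0352, 0.0958]
ee_rot: [-1.569, -0.442, 0.244]
wrist_force: [-0.2, 3.6, 4.0]
width: 0.0413
```

Request:
step_arm([
  {"xyz": [0,0,0],"twist": [0,0,0]},
  {"xyz": [0,0,0],"twist": [0,0,0]},
  {"xyz": [0,0,0],"twist": [0,0,0]},
  {"xyz": [0,0,0],"twist": [0,0,0]},
], fingers=85)

```text
time: 18.58
tool_pos: [0.5792, -0.0356, 0.0941]
ee_rot: [-1.568, -0.439, 0.243]
wrist_force: [-0.2, -0.1, -0.1]
width: 0.0619
```

```bash
python3 - <<'E'
from meas import *
snap('wrist','w18')
o=robot.get_obs();print(o['time'],o['width'],bed(o['tool_pos']),RB.T@o['wrist_force'],RB.T@o['wrist_torque'])
p,n,_,_,_=planefit('w18',(300,115,370,160));
q,m,_,_,P=planefit('w18',(290,185,345,260));print((q-p)@n*1e3,np.degrees(np.arccos(n@m)),(m@RB[:,0]-n@RB[:,0])*1e3,(m@RB[:,1]-n@RB[:,1])*1e3)
E
```

```text
18.6333 0.06247154483899827 [ -1.8 -12.2 -17.1] [-0.06836581 -0.30682377  0.15012012] [-0.0484969   0.22835452  0.03974596]
9.939757007247744 0.08898217172588538 -0.26481905456852106 -1.5302868086654868
```

View pics/w18.png

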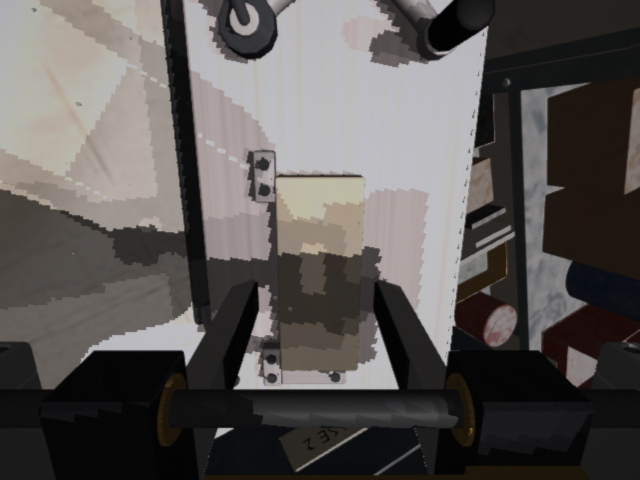

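```bash
python3 - <<'E'
from h import *
c0=np.array([-1.8,-12.2,-17.1])
for b in((-1.8,-12.2,-9),(-1.8,-12.2,93),(48,140,60),(48,140,7)): print(b,(RB@(np.array(b)-c0)).round(1), tgt(b)[0].round(3))
for a in(.85,.7,.6,.5,.45,.4,.35): print(a,(RB@np.array([knob(a)[0]-knob(.85)[0],knob(a)[1]-knob(.85)[1],0])).round(1))
E
```

```text
(-1.8, -12.2, -9) [-3.3 -0.8  7.3] [ 0.576 -0.036  0.102]
(-1.8, -12.2, 93) [-45.2 -11.2  99.8] [ 0.534 -0.047  0.194]
(48, 140, 60) [-24.4 150.8  90.9] [0.555 0.115 0.185]
(48, 140, 7) [ -2.6 156.1  42.9] [0.577 0.121 0.137]
0.85 [0. 0. 0.]
0.7 [  1.5 -11.9  -0.7]
0.6 [  1.6 -19.9  -1.5]
0.5 [  0.9 -27.8  -2.7]
0.45 [  0.3 -31.7  -3.4]
0.4 [ -0.4 -35.6  -4.2]
0.35 [ -1.4 -39.4  -5. ]
```

Request:
step_arm([
  {"xyz": [-0.003,-0.001,0.007],"twist": [0,0,0]},
  {"xyz": [-0.01,-0.0025,0.022],"twist": [0,0,0]},
  {"xyz": [-0.02,-0.005,0.044],"twist": [0,0,0]},
  {"xyz": [-0.032,-0.008,0.071],"twist": [0,0,0]},
  {"xyz": [-0.045,-0.011,0.1],"twist": [0,0,0]},
  {"xyz": [-0.042,0.025,0.1],"twist": [0,0,0]},
  {"xyz": [-0.038,0.06,0.098],"twist": [0,0,0]},
  {"xyz": [-0.033,0.095,0.096],"twist": [0,0,0]},
  {"xyz": [-0.028,0.125,0.093],"twist": [0,0,0]},
  {"xyz": [-0.024,0.151,0.091],"twist": [0,0,0]},
  {"xyz": [-0.024,0.151,0.091],"twist": [0,0,0]},
  {"xyz": [-0.024,0.151,0.091],"twist": [0,0,0]},
])

```text
time: 19.63
tool_pos: [0.5556, 0.117, 0.1864]
ee_rot: [-1.569, -0.441, 0.247]
wrist_force: [0.3, -0.6, -0.3]
width: 0.0626
```

```bash
python3 - <<'E'
from meas import *
snap('side','s19');snap('top','t19')
o=robot.get_obs();print(o['time'],o['width'],bed(o['tool_pos']),o['ee_rot'])
c=ld('s19');x0,y0,k=320,170,6
cv2.imwrite('pics/s19z.png',cv2.resize(c['p'][y0:y0+100,x0:x0+120,::-1],None,fx=k,fy=k,interpolation=cv2.INTER_CUBIC))
E
```

```text
19.7333 0.062239395020757746 [ 49.4 139.7  60.8] [-1.56908425 -0.44153289  0.24328915]
```

View pics/s19z.png

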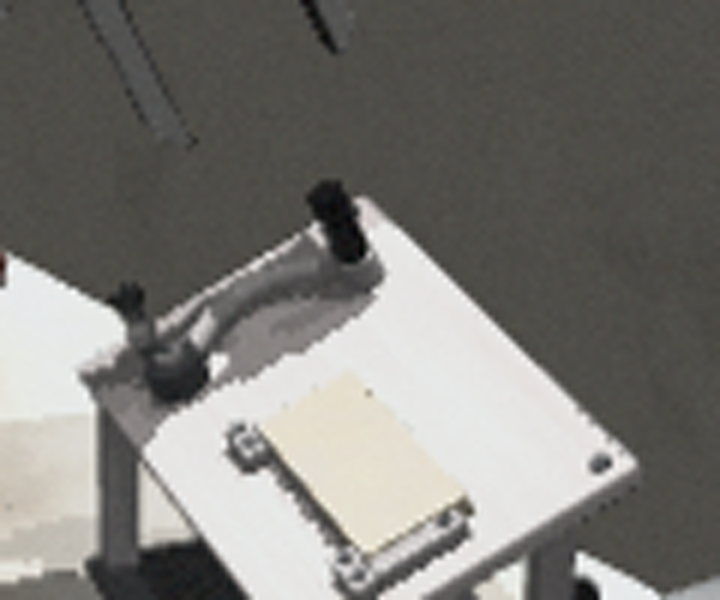

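Request:
step_arm([
  {"xyz": [0.0,0.0,0.0],"twist": [0,0,0]},
  {"xyz": [0,0,0],"twist": [0,0,0]},
  {"xyz": [0,0,0],"twist": [0,0,0]},
  {"xyz": [0,0,0],"twist": [0,0,0]},
  {"xyz": [0.004,0.001,-0.01],"twist": [0,0,0]},
  {"xyz": [0.008,0.002,-0.02],"twist": [0,0,0]},
  {"xyz": [0.013,0.003,-0.03],"twist": [0,0,0]},
  {"xyz": [0.017,0.004,-0.04],"twist": [0,0,0]},
  {"xyz": [0.021,0.005,-0.049],"twist": [0,0,0]},
  {"xyz": [0.021,0.005,-0.049],"twist": [0,0,0]},
  {"xyz": [0.021,0.005,-0.049],"twist": [0,0,0]},
], fingers=255)

```text
time: 20.65
tool_pos: [0.5766, 0.121, 0.1356]
ee_rot: [-1.568, -0.439, 0.243]
wrist_force: [1.2, -0.2, 0.4]
width: 0.0008
```

```bash
python3 - <<'E'
from meas import *
snap('side','s20');snap('wrist','w20')
o=robot.get_obs();print(o['time'],o['width'],bed(o['tool_pos']),o['wrist_force'])
c=ld('s20');x0,y0,k=320,150,6
cv2.imwrite('pics/s20z.png',cv2.resize(c['p'][y0:y0+100,x0:x0+120,::-1],None,fx=k,fy=k,interpolation=cv2.INTER_CUBIC))
E
```

```text
20.75 0.0003120573059592765 [ 48.8 140.2   7.1] [-0.30614287  0.0073844   0.65794302]
```

View pics/s20z.png

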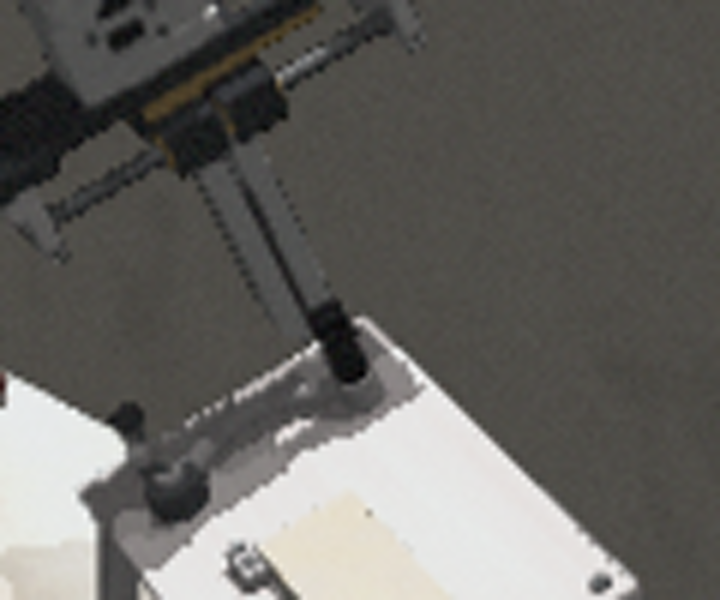

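View pics/w20.png

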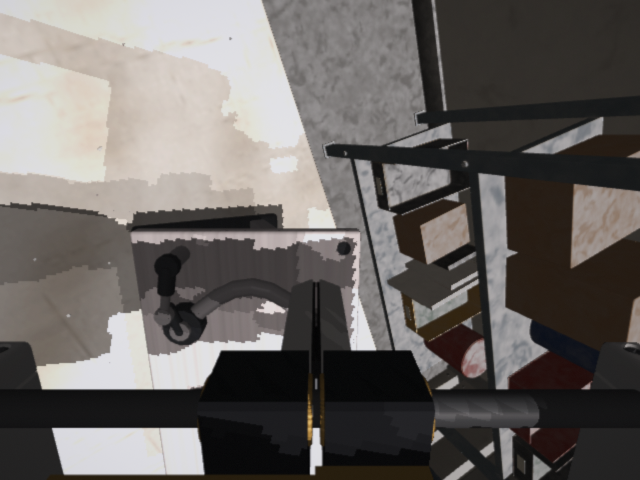

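Request:
step_arm([
  {"xyz": [0.0015,-0.006,0],"twist": [0,0,0]},
  {"xyz": [0.003,-0.012,0],"twist": [0,0,0]},
  {"xyz": [0.004,-0.017,0],"twist": [0,0,0]},
  {"xyz": [0.0047,-0.022,-0.0005],"twist": [0,0,0]},
  {"xyz": [0.005,-0.027,-0.001],"twist": [0,0,0]},
  {"xyz": [0.005,-0.032,-0.0015],"twist": [0,0,0]},
  {"xyz": [0.0048,-0.037,-0.002],"twist": [0,0,0]},
])

```text
time: 21.33
tool_pos: [0.583, 0.0846, 0.1369]
ee_rot: [-1.566, -0.446, 0.243]
wrist_force: [1.3, 3.6, 1.1]
width: 0.0005
```

Request:
step_arm([
  {"xyz": [-0.0004,-0.004,-0.0006],"twist": [0,0,0]},
  {"xyz": [-0.001,-0.008,-0.0012],"twist": [0,0,0]},
  {"xyz": [-0.0017,-0.0125,-0.002],"twist": [0,0,0]},
  {"xyz": [-0.0017,-0.0125,-0.002],"twist": [0,0,0]},
  {"xyz": [-0.0017,-0.0125,-0.002],"twist": [0,0,0]},
])

```text
time: 21.75
tool_pos: [0.5797, 0.0706, 0.1327]
ee_rot: [-1.568, -0.44, 0.242]
wrist_force: [0.5, -0.9, 0.2]
width: 0.0003
```

```bash
python3 - <<'E'
from meas import *
snap('side','s21');snap('wrist','w21')
o=robot.get_obs();print(o['time'],o['width'],bed(o['tool_pos']),o['wrist_force'])
c=ld('s21');x0,y0,k=320,170,6
cv2.imwrite('pics/s21z.png',cv2.resize(c['p'][y0:y0+100,x0:x0+120,::-1],None,fx=k,fy=k,interpolation=cv2.INTER_CUBIC))
E
```

```text
21.85 2.0236970165527694e-05 [38.2 91.2  6.8] [ 0.59481912  0.17290343 -0.09686935]
```

View pics/s21z.png

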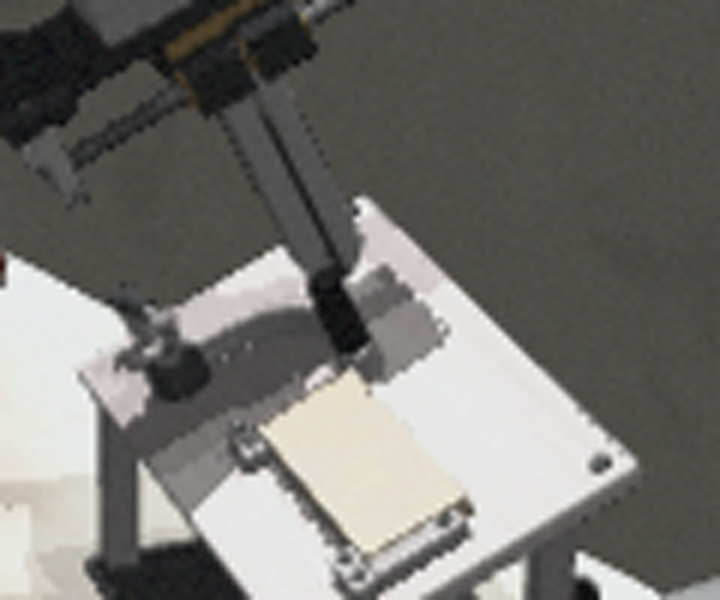

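```bash
python3 - <<'E'
from meas import *
c=ld('s21')
for a in(0,.12,.2,.3,.4,.5): print(a,((proj(c,O+RB@np.array([*knob(a),46])/1e3)-[320,170])*6).round(0),((proj(c,O+RB@np.array([*knob(a),14])/1e3)-[320,170])*6).round(0))
print('open ref a=.85',((proj(c,O+RB@np.array([*knob(.85),46])/1e3)-[320,170])*6).round(0))
E
```

```text
0 [304. 289.] [337. 355.]
0.12 [314. 272.] [347. 338.]
0.2 [320. 260.] [352. 327.]
0.3 [325. 247.] [357. 313.]
0.4 [327. 234.] [359. 300.]
0.5 [328. 221.] [360. 287.]
open ref a=.85 [315. 185.]
```

Request:
step_arm([
  {"xyz": [-0.003,0.004,0.004],"twist": [0,0,0]},
  {"xyz": [-0.008,0.01,0.015],"twist": [0,0,0]},
  {"xyz": [-0.02,0.012,0.04],"twist": [0,0,0]},
  {"xyz": [-0.034,0.012,0.075],"twist": [0,0,0]},
  {"xyz": [-0.048,0.005,0.11],"twist": [0,0,0]},
  {"xyz": [-0.055,-0.03,0.125],"twist": [0,0,0]},
  {"xyz": [-0.055,-0.065,0.135],"twist": [0,0,0]},
  {"xyz": [-0.055,-0.1,0.14],"twist": [0,0,0]},
  {"xyz": [-0.055,-0.13,0.14],"twist": [0,0,0]},
  {"xyz": [-0.055,-0.13,0.14],"twist": [0,0,0]},
  {"xyz": [-0.055,-0.13,0.14],"twist": [0,0,0]},
  {"xyz": [-0.055,-0.13,0.14],"twist": [0,0,0]},
])

```text
time: 22.85
tool_pos: [0.525, -0.0577, 0.2739]
ee_rot: [-1.568, -0.442, 0.244]
wrist_force: [-0.2, -0.6, -0.0]
width: 0.0005
```

```bash
python3 - <<'E'
from meas import *
snap('wrist','w22');snap('side','s22');snap('top','t22')
o=robot.get_obs();print(o['time'],bed(o['tool_pos']),o['wrist_force'])
c=ld('s22');x0,y0,k=320,170,6
cv2.imwrite('pics/s22z.png',cv2.resize(c['p'][y0:y0+100,x0:x0+120,::-1],None,fx=k,fy=k,interpolation=cv2.INTER_CUBIC))
E
```

```text
23.0 [ 21.5 -19.9 169.7] [ 0.28774054 -0.41676367 -0.74935867]
```

View pics/w22.png

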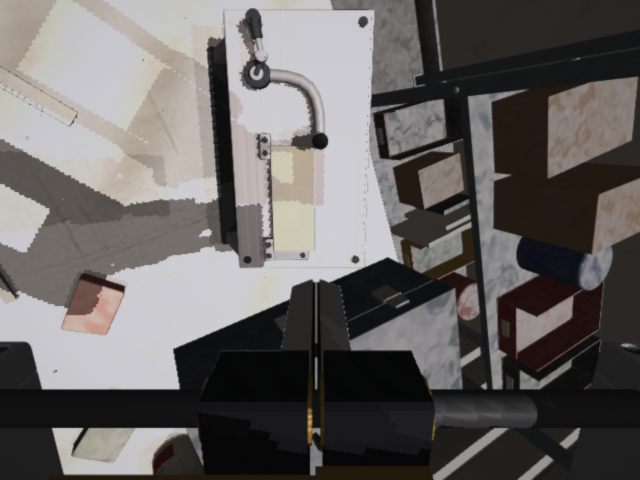

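View pics/s22z.png

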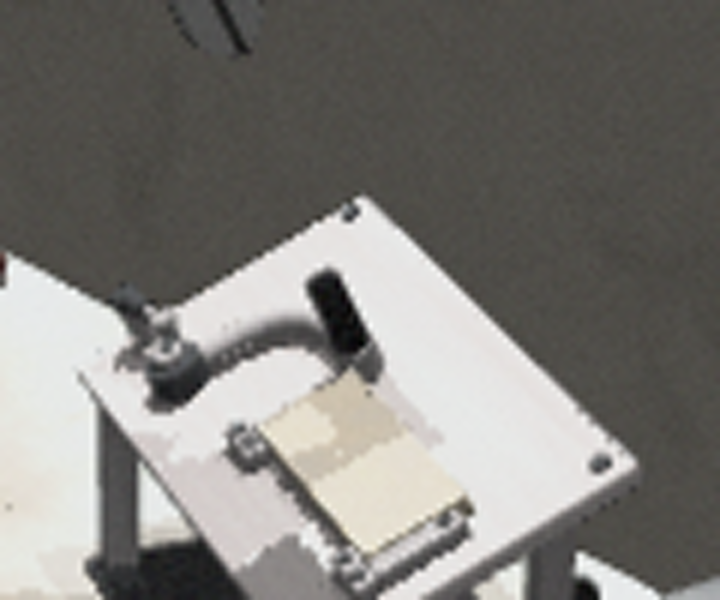

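View pics/t22.png

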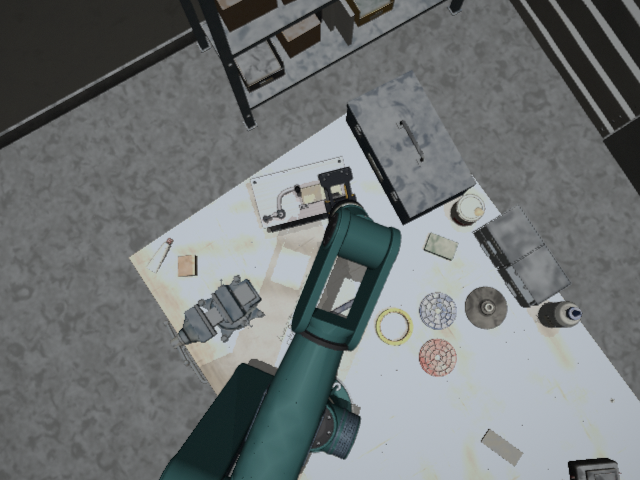

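```bash
python3 - <<'E'
from meas import *
c=ld('w22')
cv2.imwrite('pics/w22z.png',cv2.resize(c['p'][110:270,220:380,::-1],None,fx=3.7,fy=3.7,interpolation=cv2.INTER_CUBIC))
X=bed(dp(c,320,141));print('knob',X,'angle',np.arctan2(X[1]-115,X[0]+30)+.905,knob(.12))
E
```

```text
knob [24.8 57.1 46. ] angle 0.09210211594467443 [np.float64(26.803278014126143), np.float64(58.24193795723912)]
```

View pics/w22z.png

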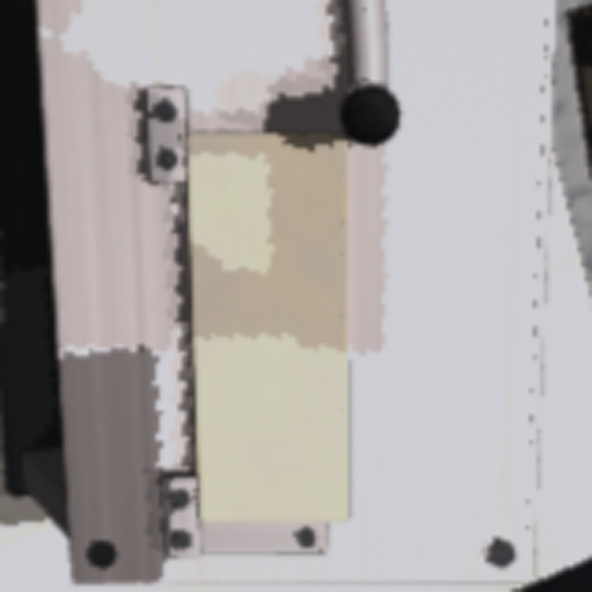

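```bash
python3 - <<'E'
from h import *
o=robot.get_obs();print(o['time'],o['qvel'].round(4),o['wrist_force']);print(robot.close_job())
E
```

```text
23.0 [ 0.0006  0.0025  0.0001  0.0002 -0.0018 -0.0028] [ 0.28774054 -0.41676367 -0.74935867]
the job is handed in; nothing more can be done
None
```

The tile is clipped in the corner of the stand and the job is handed in, at 23.0 s of the 58 s allowed.

**What I did:** I gripped the knob and drew the arm back until it stayed open. I picked the tile up by the half clear of the wedge and carried it over. I brought it against the two lugs and then the end stop, with about 5 N on each. I lowered it until the bed pushed back and let go. Finally I pushed the knob with closed fingers until the arm snapped shut, and withdrew.

**Last checks:**
- **Tile:** after release its top stood 9.9 mm above the bed face and was tilted under 0.1°. The final wrist picture shows it touching both lugs and the end stop.
- **Clip:** the knob measured about 0.09 rad, against 0.12 expected for shut on a tile. My knob readings ran about 2 mm low even with the arm known to be shut, which accounts for most of that gap.
- **Bystanders:** the wedge, pink block and green block look unmoved in the final top view, judged by eye.
- **Robot:** the gripper was clear of the stand and reading no contact force.

**Disagreement with the text:** the fingertips are about 17 mm behind the reported TCP, not 8 mm ahead of it. My first attempt to close on the knob passed just above it for that reason, touching nothing. I measured the real offset and used it from then on.

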